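# Fill the empty card pocket and hold the spring clip open around the card

## Task

One pocket of the wooden rack is empty: take the spare yellow earring card out of the red phone stand, seat it fully home and upright in that pocket and let go of it. Then pick up the blue spring clip by its tails, squeeze it wide open, and bring it from the side around an upright side edge of the yellow card, so that the card's edge is well inside the gaping jaws with neither jaw touching the card. Finish like that, still holding the clip squeezed open in the air; leave the white cards in their pockets and the jewellery box, vase, bangle and cup where they are.

Things in the scene. Friction and masses are not known exactly. Their poses are not given: they have to be found in the camera images.
- rack: wooden card rack, fixed on the crate, 150 (x) x 84 (y) x 35 (z) mm; origin at the centre of its underside, which rests on the crate's flat top 60 mm above the work surface. Its x axis runs across the three pockets, y along each pocket, z up.
- rack_hole0 (a point): centre of the mouth of rack pocket 0, level with the rack's top; pocket 11 mm wide (rack x) x 66 mm long (rack y), 25 mm deep, rim bevelled 3 mm; pockets are 55 mm apart along rack x. Two pockets hold white cards, one (it varies) is empty, with grey felt on its floor.
- rack_hole1 (a point): centre of the mouth of rack pocket 1, level with the rack's top; pocket 11 mm wide (rack x) x 66 mm long (rack y), 25 mm deep, rim bevelled 3 mm; pockets are 55 mm apart along rack x. Two pockets hold white cards, one (it varies) is empty, with grey felt on its floor.
- rack_hole2 (a point): centre of the mouth of rack pocket 2, level with the rack's top; pocket 11 mm wide (rack x) x 66 mm long (rack y), 25 mm deep, rim bevelled 3 mm; pockets are 55 mm apart along rack x. Two pockets hold white cards, one (it varies) is empty, with grey felt on its floor.
- card_spare_mid (a point): centre of the spare card: stiff yellow card with two brass studs, 8 mm thick (its x) x 60 mm wide (its y) x 95 mm tall (its z), about 35 g. It starts upright in the slot of the red phone stand with its foot 10 mm above the crate's top. It may go in either way round; when home in a pocket its foot is again 10 mm above the crate's top.
- card_a_mid (a point): centre of a white card standing in a rack pocket; same size and axes as the yellow one
- card_b_mid (a point): centre of the other white card standing in a rack pocket; same size and axes
- stand: red hard silicone phone stand, fixed, 90 (x) x 96 (y) mm, 30 mm tall in the middle, with an upright slot 11 x 66 mm, 20 mm deep, along its y; origin at the centre of its underside
- clip_mid (a point): centre of the blue spring clip's hinge pin, half-way up. The clip (60 g) lies flat on the crate, 28 mm high, pin upright (its z); its x axis points to the jaws. Two tails run back to 56 mm behind the pin, splayed in a V at rest: outer faces 49 mm apart 40 mm behind the pin, about 60 mm at the ends; squeezed fully they are parallel, 28 mm over their outer faces.
- clip_mouth (a point): point midway between the clip's two nose tips, half-way up, 52 mm ahead of the hinge pin; axes as the clip's. Jaws shut at rest; fully open the noses gape 24 mm at the tightest place (42 mm ahead of the pin), 29 mm at the tips, and the hollow behind them is 19 mm or wider over its front 25 mm.
- clip_lever_l (a joint): opening angle of one clip lever (the other mirrors it): 0 shut, 0.28 rad fully open, at a stop. A spring drives it shut; 5 to 8 N on each tail 40 mm behind the pin, squeezing along the clip's y, opens it.
- jewel_box_mid (a point): centre of the pink jewellery box, 110 x 160 x 70 mm; leave alone
- vase_mid (a point): centre of the small empty glass vase, 68 mm across, 120 mm tall; leave alone
- bangle_mid (a point): centre of the wooden bangle lying flat, 74 mm across, 14 mm high; leave alone
- cup_mid (a point): centre of the aluminium travel cup, 74 mm across, 132 mm tall; leave alone
Mind the look-alikes: they are no part of the job. Of the things like the part that bears clip_mid, leave any that is green; of the rest the larger one is meant. Leave any pink look-alike of the part that bears card_spare_mid alone.

How it is judged:
By the outcome, as a careful person would: the job done as asked, in the order asked, and still so for the second after the job is handed in, while the arm keeps its last pose, push and grip.
It also fails if it takes over 58 s, if anything falls off the work surface, if the arm or the gripper's body presses on something with over 40 N, if the wrist force passes 120 N, or if a joint passes its speed limit or range.

## Robot

A 6-joint arm with a two-finger parallel gripper is mounted at the origin on the work surface. World frame = base frame: x ahead of the robot, y to its left, z up, the work surface at z = 0. Lengths are in mm, angles in rad, forces in N, time in s.
With the tool pointing down it reaches from about 275 to 750 mm from the base axis. Payload 10.2 kg.
Tool frame: the origin (TCP) lies midway between the tips of the shut fingers; the grasp point (between the pads) lies 19 mm behind it; y points along the fingers, z is the direction in which the jaws open and shut, and the axes are right-handed (so a half turn about y gives the same grasp; the last joint's range is limited). The gripper opens to 85 mm and grips with 20 to 120 N. Pads are 22 mm wide; open, the fingers measure 114 mm over their backs; the gripper's body (76 mm by 85 mm) begins 54 mm behind the grasp point. The pads swing forward as they close: fully open they stand 13 mm farther back than shut.
Start: joints at [-1.395, 0.313, 1.498, -0, 1.331, -0.223], TCP at [203.852, -483.813, 198.594] pointing down, gripper open.
Joint ranges: [-2.94, 2.94], [-0.97, 2.17], [0.19, 2.56], [-1.23, 4.37], [0.02, 3.11], [-2.88, 2.88]. Speed limits (rad/s): [2.39, 2.39, 3.01, 3.14, 3.14, 3.14].

## Interface

Orientations are given as a unit quaternion [w, x, y, z].
In Python, from rig import ctrl gives the robot as it stands.
- The arm moves only by the shell command python3 -m inch 'ROWS' [OPENING] [FORCE]. ROWS is JSON, one flat list of numbers, 6 for each row, row after row: the shift along the tool's x, y, z in cm, then the turn, a rotation vector about the tool's x, y, z in rad. A call has 1 to 8 rows; each row is the pose to reach, as a shift and turn from the pose commanded when the call began, along the tool's axes at that moment; what a row does not reach only later rows make up. A row lasts 1/12 s, in which the tool goes at most 41.7 mm and 7.16 degrees, less where a joint would pass 70% of its speed; a pose out of reach is approached as far as the arm can. A call with a gripper value outside its range is refused whole. OPENING is the gripper command: -1 is fully open, 1 is shut, values between are in proportion, set as the call begins (- or left out, the last holds). The fingers move at their own pace and stop on an object; FORCE is the grip in N (left out, the last holds). Time passes only in rows, so rows that repeat a pose let the fingers close. It gives the time, the measured TCP pose, the force and the opening at its end, in the units of the state.
- ctrl.sense(): the state, without advancing time (a new reading comes with each control period).
- ctrl.capture(name): name is "side" or "top"; returns the picture (420x560x3 uint8, red, green, blue); there is no depth.
- ctrl.get_calibration(name): a dict with "fx", "fy", "cx", "cy" (pixels), "world_to_cam" (4x4, takes a point from world to camera coordinates). Camera axes: x right, y down, z forward; pixel columns grow to the right and rows downward; lengths in mm; the calibration is good to about 2 mm. A picture is of the moment at which its call begins. get_calibration takes no time and is no camera call.
- ctrl.finish_job(): hands the job in, once; it reports no verdict.
Trained networks look in the newest picture that a camera, given by its name, has taken for a name from the list of things; names that differ only in an ending like _2 or _b are one class to them, and where a whole thing is asked for, a point or a joint stands for the part that bears it (a point fixed in the world has none). Each returns a list of dicts, best first, with "score" (0 to 1); they miss things now and then, are a little off and sometimes report something else, mostly with a low value. They report only what shows in the picture. A call takes as long as a camera call. They do not tell look-alikes from the thing itself.
- ctrl.search_frame(thing, camera): "uv" ([column, row] in pixels, amid what is visible of it).
The state is a dict: "time_s": time; "joints": joint angles; "dq": joint speeds; "tau": joint torques, N m; "eef_pos": TCP position; "ee_rot": TCP orientation; "force": force on the tool from outside, world axes, zero at the start; "wrist_torque": the same for the moment, N m; "grip_width": opening from 0.0 (shut) to 1.0 (fully open).
Only numpy, scipy, OpenCV 4.12 (cv2) and the standard library are available. Lean on these libraries where they do the work, as an engineer would, in place of code of your own. Each camera call takes 0.05 s, during which the arm holds its last target.

## Working session

There is one attempt and no reset: what is moved stays moved. The work goes in short steps, Python scripts to look and compute and a shell command to move; the robot and the scene stay as the last step left them, time stands still between calls to the robot, and variables do not carry over. Pictures are saved under pics/ and viewed, and the job is handed in when it is done.

```bash
ls; mkdir -p pics
python3 - <<'E'
from rig import ctrl
import cv2
print(ctrl.sense())
for n in("side","top"):
    im=ctrl.capture(n); cv2.imwrite(f"pics/{n}0.png",im[:,:,::-1]); c=ctrl.get_calibration(n); print(n,c)
    for t in ["rack","rack_hole0","card_spare_mid","card_a_mid","stand","clip_mid","clip_mouth","jewel_box_mid","vase_mid","bangle_mid","cup_mid"]:
        print(t,[(round(d['score'],2),[round(float(v)) for v in d['uv']]) for d in ctrl.search_frame(t,n)][:5])
print(ctrl.sense()['time_s'])
E
```

```text
pics
{'time_s': 0.0, 'joints': array([-1.39536742e+00,  3.13429286e-01,  1.49842598e+00,  1.85975367e-05,
        1.33101424e+00, -2.23418640e-01]), 'dq': array([-0.0004755 , -0.00058194,  0.00014855,  0.0009856 , -0.00073919,
        0.00052368]), 'tau': array([ 1.15076720e-03, -4.12276375e+01, -2.59739202e+01, -1.17862696e-04,
        4.20832264e-03,  9.24959778e-06]), 'eef_pos': array([ 203.81884167, -483.49939994,  198.04988529]), 'ee_rot': array([ 0.14009673, -0.1400623 ,  0.69354388, -0.69264157]), 'force': array([ 0.80613376, -0.27141121, -0.06525956]), 'wrist_torque': array([-0.02568904, -0.02573495,  0.02803224]), 'grip_width': 1.000245381941196}
side {'fx': 533.4926648211142, 'fy': 533.4926648211142, 'cx': 288.92259125337876, 'cy': 194.16558398395173, 'world_to_cam': array([[-8.79086056e-01, -4.76556109e-01,  1.00985716e-02,
         3.79925604e+02],
       [-2.93073272e-01,  5.23670858e-01, -7.99923053e-01,
         2.99201431e+02],
       [ 3.75919890e-01, -7.06160823e-01, -6.00017607e-01,
         1.22682234e+03],
       [ 0.00000000e+00,  0.00000000e+00,  0.00000000e+00
[... 893 characters left out ...]
e+02],
       [ 8.45242058e-02, -1.70901630e-02, -9.96274854e-01,
         1.55428007e+03],
       [ 0.00000000e+00,  0.00000000e+00,  0.00000000e+00,
         1.00000000e+00]])}
rack [(0.77, [228, 207])]
rack_hole0 [(0.79, [230, 205])]
card_spare_mid [(0.5, [135, 213]), (0.44, [148, 286]), (0.36, [228, 204])]
card_a_mid [(0.55, [231, 186]), (0.55, [135, 214]), (0.33, [228, 206]), (0.27, [115, 150])]
stand [(0.73, [138, 218]), (0.49, [169, 131])]
clip_mid [(0.72, [342, 225]), (0.66, [431, 202])]
clip_mouth [(0.82, [427, 200]), (0.59, [344, 223])]
jewel_box_mid [(0.6, [219, 119])]
vase_mid [(0.7, [165, 131])]
bangle_mid [(0.73, [190, 258])]
cup_mid [(0.75, [115, 150]), (0.34, [215, 121])]
1.2
```

View pics/side0.png

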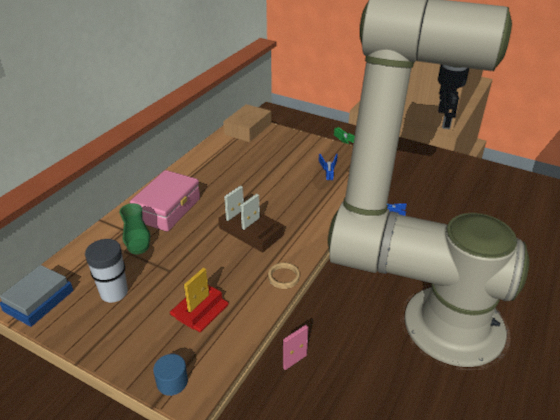

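View pics/top0.png

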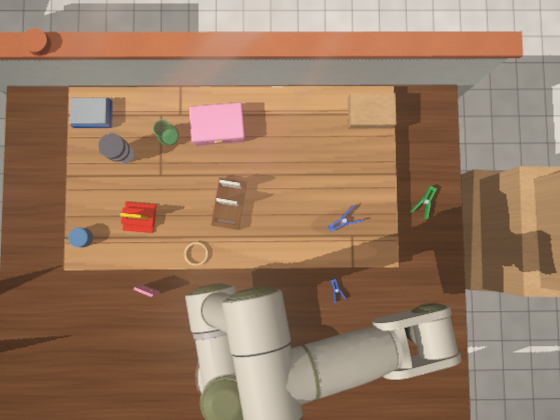

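Run:
```python
import cv2
t=cv2.imread("pics/top0.png"); s=cv2.imread("pics/side0.png")
cv2.imwrite("pics/t_a.png",cv2.resize(t[150:310,90:290],(800,640),interpolation=cv2.INTER_CUBIC)[:600])
cv2.imwrite("pics/t_b.png",cv2.resize(t[170:260,310:460],(800,480),interpolation=cv2.INTER_CUBIC))
cv2.imwrite("pics/s_a.png",cv2.resize(s[150:350,140:400],(780,600),interpolation=cv2.INTER_CUBIC))
cv2.imwrite("pics/s_b.png",cv2.resize(s[110:230,300:460],(800,600),interpolation=cv2.INTER_CUBIC))
```

```text
(no output)
```

View pics/t_a.png

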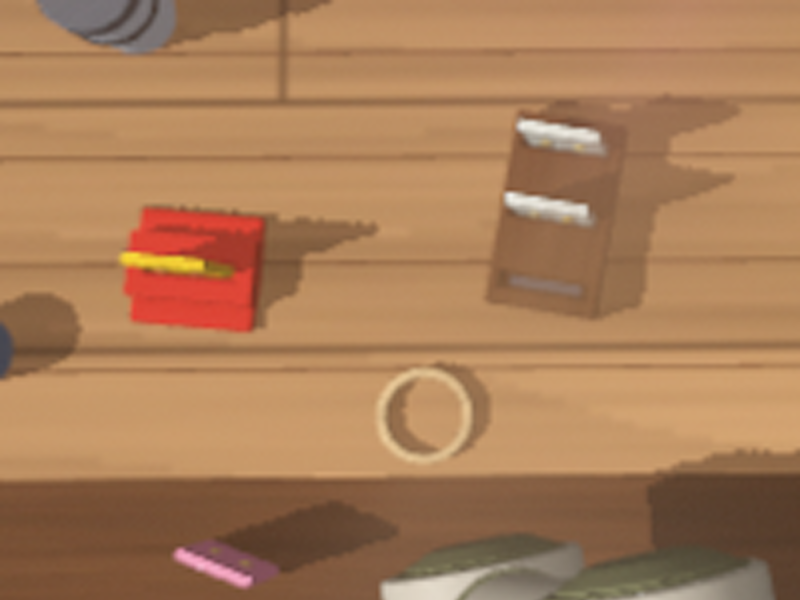

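View pics/t_b.png

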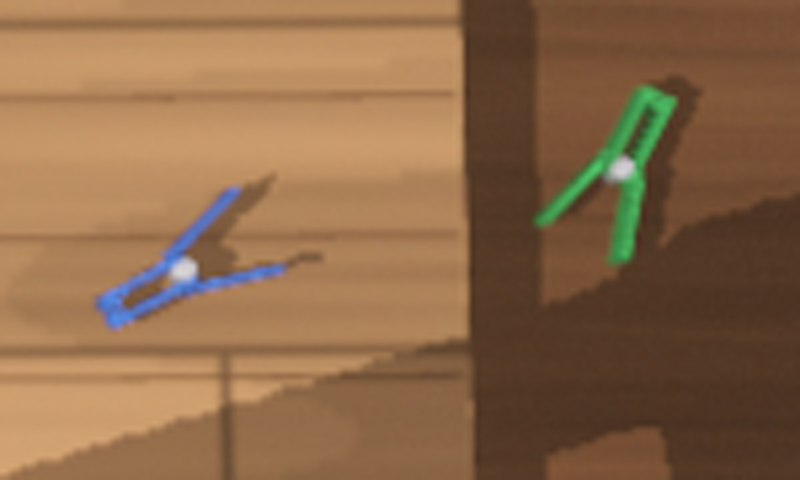

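View pics/s_a.png

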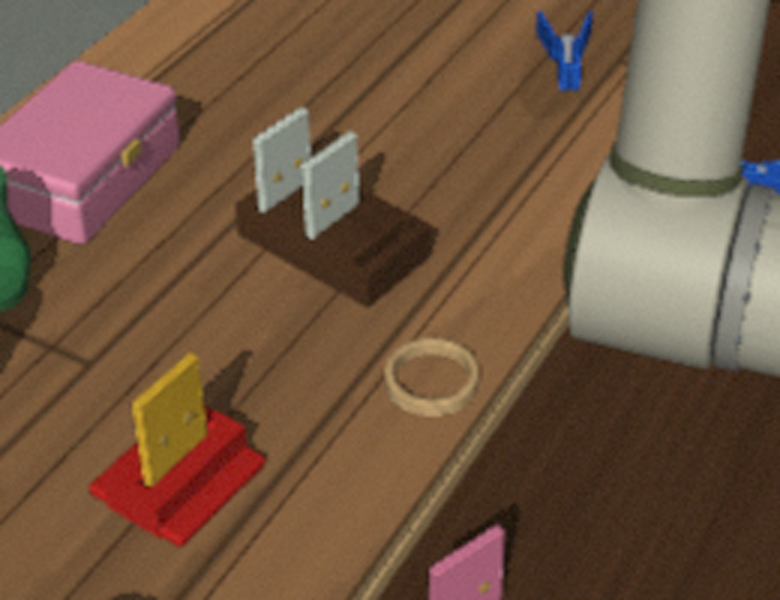

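View pics/s_b.png

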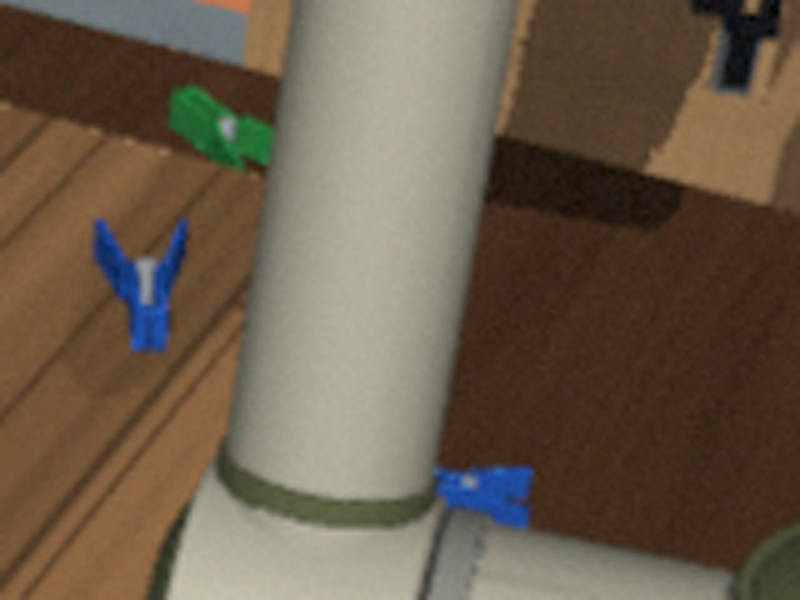

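The clip candidates are in the top view. Large blue sits on the crate at (343,221), small blue on the floor at (337,291), and green at (427,202). The large blue one is meant: it isn't green and it's the bigger of the other two. The yellow card is in the red stand at top (135,214). The pink card at (147,291) is a look-alike. The empty pocket is the one nearest the robot, felt at about (226,221).

Run:
```python
import cv2
t=cv2.imread("pics/top0.png"); s=cv2.imread("pics/side0.png")
def crop(im,n,x0,y0,w,h,k):
    c=cv2.resize(im[y0:y0+h,x0:x0+w],None,fx=k,fy=k,interpolation=cv2.INTER_CUBIC)
    for i in range(0,w,5):
        cv2.line(c,(i*k,0),(i*k,6 if i%10 else 14),(0,255,0),1)
        if i%10==0: cv2.putText(c,str(x0+i),(i*k+2,24),0,.4,(0,255,0),1)
    for j in range(0,h,5):
        cv2.line(c,(0,j*k),(6 if j%10 else 14,j*k),(0,255,0),1)
        if j%10==0: cv2.putText(c,str(y0+j),(16,j*k+4),0,.4,(0,255,0),1)
    cv2.imwrite(f"pics/{n}.png",c)
crop(t,"z_rt",205,170,50,60,10)
crop(s,"z_rs",210,180,80,70,8)
crop(t,"z_st",110,190,60,50,12)
crop(s,"z_ss",165,260,70,70,8)
crop(t,"z_ct",320,195,60,45,13)
crop(s,"z_cs",310,145,40,40,14)
```

```text
(no output)
```

View pics/z_rt.png

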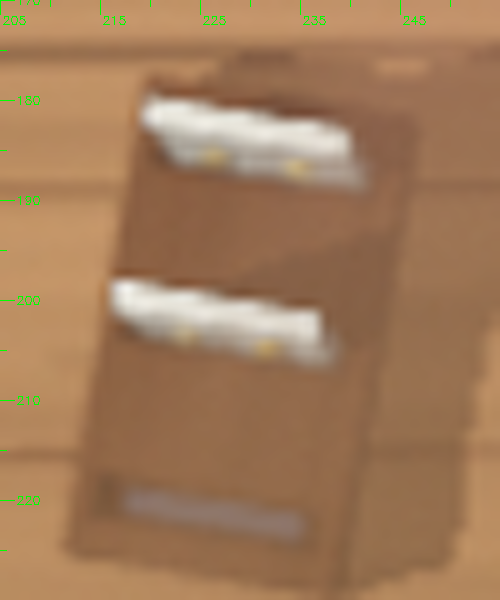

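View pics/z_rs.png

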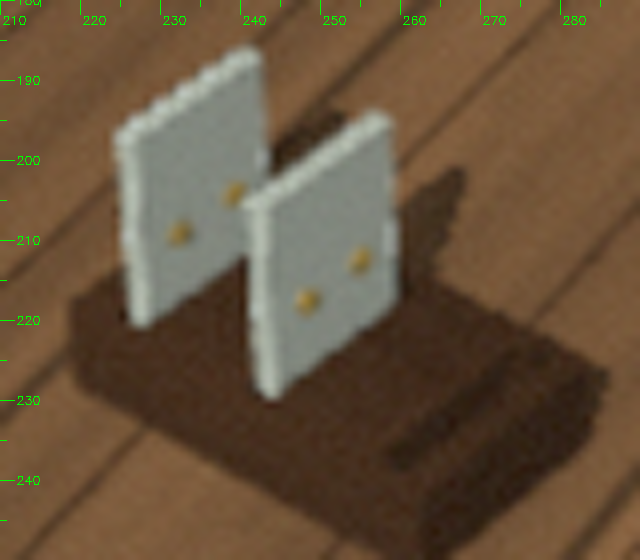

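View pics/z_st.png

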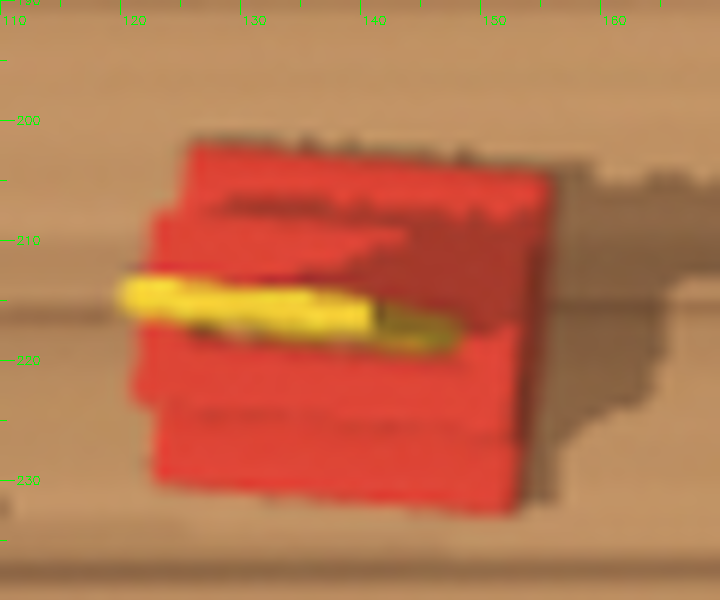

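View pics/z_ss.png

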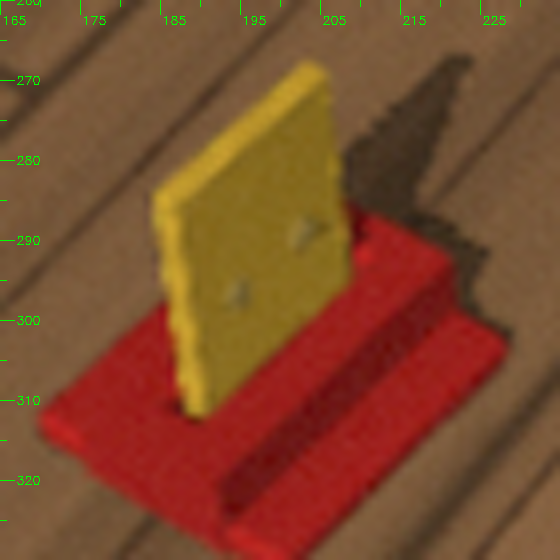

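View pics/z_ct.png

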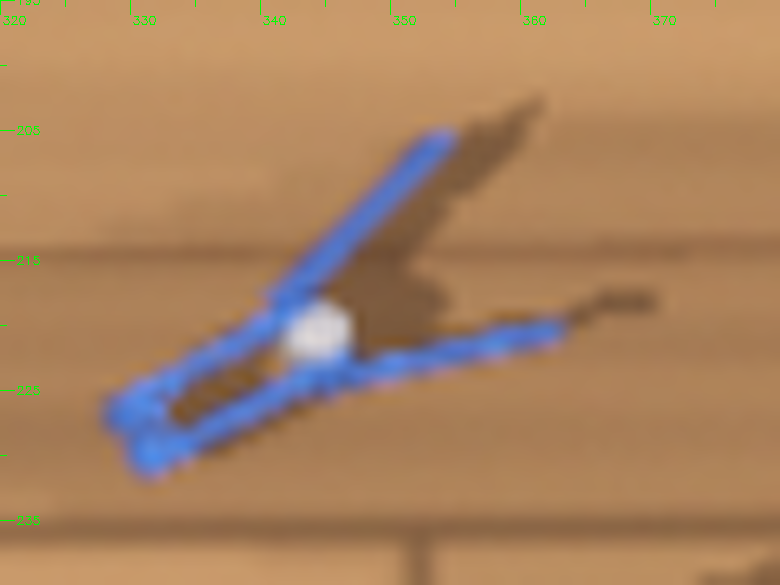

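View pics/z_cs.png

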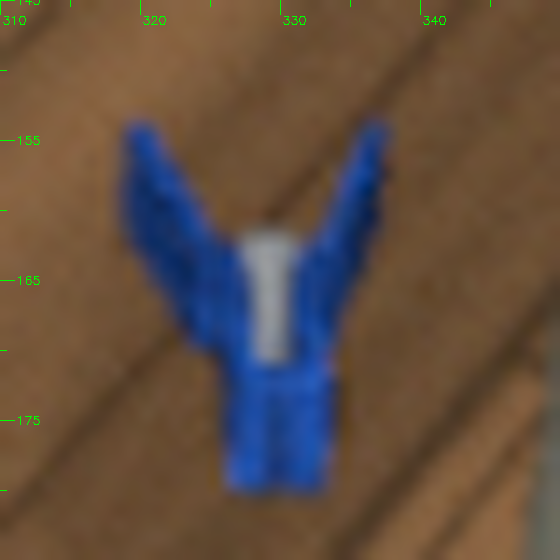

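```bash
cat > h.py <<'E'
import numpy as np, cv2
from rig import ctrl
from scipy.optimize import least_squares
from scipy.spatial.transform import Rotation as R
CAL={n:ctrl.get_calibration(n) for n in("side","top")}
def proj(n,P):
    c=CAL[n];P=np.atleast_2d(P)@c["world_to_cam"][:3,:3].T+c["world_to_cam"][:3,3]
    return np.c_[c["fx"]*P[:,0]/P[:,2]+c["cx"],c["fy"]*P[:,1]/P[:,2]+c["cy"]]
def ray(n,uv,z):
    c=CAL[n];W=c["world_to_cam"];C=-W[:3,:3].T@W[:3,3]
    d=W[:3,:3].T@np.array([(uv[0]-c["cx"])/c["fx"],(uv[1]-c["cy"])/c["fy"],1])
    return C+d*(z-C[2])/d[2]
def fit(obs,x0,fixed=None):
    # obs: (cam,uv,local xyz) ; pose x,y,yaw (+cam offsets free per cam 'side')
    def f(p):
        r=[]
        for n,uv,l in obs:
            c,s=np.cos(p[2]),np.sin(p[2])
            P=[p[0]+c*l[0]-s*l[1],p[1]+s*l[0]+c*l[1],l[2]]
            r.append(proj(n,P)[0]-uv)
        return np.ravel(r)
    o=least_squares(f,x0,loss="soft_l1"); return o.x,f(o.x).reshape(-1,2)
def crop(im,n,x0,y0,w,h,k):
    c=cv2.resize(im[y0:y0+h,x0:x0+w,::-1],None,fx=k,fy=k,interpolation=cv2.INTER_CUBIC)
    for i in range(0,w,10):
        cv2.line(c,(i*k,0),(i*k,10),(0,255,0),1);cv2.putText(c,str(x0+i),(i*k+2,20),0,.35,(0,255,0),1)
    for j in range(0,h,10):
        cv2.line(c,(0,j*k),(10,j*k),(0,255,0),1);cv2.putText(c,str(y0+j),(12,j*k+4),0,.35,(0,255,0),1)
    cv2.imwrite(f"pics/{n}.png",c)
def rows(pos,xdir):
    """target TCP pos (mm), tool down (y=-Z); zdir= world heading angle of tool z (rad)"""
    s=ctrl.sense();q=s["ee_rot"];A=R.from_quat(q,scalar_first=True)
    z=np.array([np.cos(xdir),np.sin(xdir),0]);y=np.array([0,0,-1.]);x=np.cross(y,z)
    B=R.from_matrix(np.c_[x,y,z])
    sh=A.inv().apply(np.array(pos)-s["eef_pos"])/10
    print("shift",sh.round(2),"rv",(A.inv()*B).as_rotvec().round(3),"t",s["time_s"])
E
python3 - <<'E'
from h import *
np.set_printoptions(precision=2,suppress=True)
S=lambda X,Y,k,x0,y0:np.array([X/k+x0-.5,Y/k+y0-.5])
g=lambda X,Y:S(X,Y,12,110,190); h=lambda X,Y:S(X,Y,8,165,260)
yc=[("top",g(120,282),(4,30,165)),("top",g(120,312),(-4,30,165)),("top",g(375,300),(4,-30,165)),("top",g(372,332),(-4,-30,165)),
("side",h(155,192),(4,30,165)),("side",h(182,207),(-4,30,165)),("side",h(308,60),(4,-30,165)),("side",h(330,75),(-4,-30,165)),("side",h(352,282),(-4,-30,90)),("side",h(193,415),(-4,30,90))]
for sel in (yc,yc[:4],yc[4:]):
    p,r=fit(sel,[500,300,0.]);print("yellow",p);
print(r)
k=lambda X,Y:S(X,Y,10,205,170); m=lambda X,Y:S(X,Y,8,210,180)
for nm,tp,sd in (("whiteFar",[(145,95),(140,118),(350,130),(350,155)],[(118,130),(135,140),(243,48),(262,60)]),("whiteMid",[(112,280),(112,305),(320,312),(318,335)],[(248,200),(268,208),(378,112),(395,122)])):
    L=[(4,30,165),(-4,30,165),(4,-30,165),(-4,-30,165)]
    o=[("top",k(*a),l) for a,l in zip(tp,L)]+[("side",m(*a),l) for a,l in zip(sd,L)]
    for sel in (o,o[:4],o[4:]): print(nm,fit(sel,[530,30,0])[0])
rk=[("top",k(145,75),(75,42,95)),("top",k(415,115),(75,-42,95)),("top",k(65,545),(-75,42,95)),("top",k(335,590),(-75,-42,95)),
("side",m(75,300),(75,42,95)),("side",m(606,375),(-75,-42,95)),("side",m(425,490),(-75,42,95))]
for sel in (rk,rk[:4],rk[4:]):
  p,r=fit(sel,[530,30,0]);print("rack",p);print(r)
# felt
print("felt",ray("top",k(125,500),70),ray("top",k(300,525),70))
c=lambda X,Y:S(X,Y,13,320,195); d=lambda X,Y:S(X,Y,14,310,145)
print("pin top",ray("top",c(318,333),88),"side",ray("side",d(270,240),88))
print("nose",ray("top",c(110,412),88),ray("top",c(152,470),88))
print("tails",ray("top",c(445,138),88),ray("top",c(560,328),88))
print("nose side",ray("side",d(230,490),60),ray("side",d(325,490),60))
E
```

```text
yellow [501.46 287.68  -0.1 ]
yellow [502.04 286.63  -0.08]
yellow [500.82 288.63  -0.11]
[[-0.53  0.8 ]
 [-1.03  0.58]
 [ 0.07  0.33]
 [ 0.15  0.  ]
 [ 0.24 -1.5 ]
 [ 1.31 -0.87]]
whiteFar [595.95  -1.05  -6.46]
whiteFar [596.99  -0.77  -0.18]
whiteFar [594.82  -0.74 -12.73]
whiteMid [541.41   7.79  -0.17]
whiteMid [543.     8.18  -0.16]
whiteMid [539.97   8.07  -0.18]
rack [541.23   6.31  -0.17]
[[ 0.37 -0.03]
 [ 0.32  0.34]
 [ 0.02  1.06]
 [ 0.21  0.97]
 [-0.69  0.08]
 [-1.43 -2.15]
 [-0.21  0.73]]
rack [543.06   7.02  -0.17]
[[ 0.07 -0.6 ]
 [ 0.03 -0.29]
 [-0.15  0.51]
 [ 0.04  0.34]]
rack [538.03   6.47  -0.2 ]
[[ 0.55 -0.07]
 [-0.52 -1.14]
 [-0.02  1.42]]
felt [492.71  44.9   70.  ] [484.5   -9.36  70.  ]
pin top [ 486.57 -347.52   88.  ] side [ 487.13 -351.17   88.  ]
nose [ 468.25 -297.8    88.  ] [ 454.45 -307.51   88.  ]
tails [ 532.74 -378.72   88.  ] [ 487.29 -405.07   88.  ]
nose side [ 470.51 -299.27   60.  ] [ 452.97 -309.11   60.  ]
```

Run:
```python
from h import *
s=ctrl.sense();M=R.from_quat(s["ee_rot"],scalar_first=True).as_matrix();print(M.round(3), np.arctan2(M[1,2],M[0,2]))
rows([501.5,287.7,230],-0.095); rows([501.5,287.7,230],-0.095+np.pi)
```

```text
[[-0.922 -0.     0.388]
 [-0.388  0.    -0.922]
 [ 0.    -1.    -0.   ]] -1.1719701014793948
shift [-57.39  -3.14 -59.54] rv [ 0.    -1.077  0.   ] t 1.2
shift [-57.39  -3.14 -59.54] rv [-0.     2.065  0.   ] t 1.2
```

```bash
python3 -m inch '[-57.4,-3.1,-59.5,0,-1.077,0,-57.4,-3.1,-59.5,0,-1.077,0,-57.4,-3.1,-59.5,0,-1.077,0,-57.4,-3.1,-59.5,0,-1.077,0,-57.4,-3.1,-59.5,0,-1.077,0,-57.4,-3.1,-59.5,0,-1.077,0,-57.4,-3.1,-59.5,0,-1.077,0,-57.4,-3.1,-59.5,0,-1.077,0]' -1 30; python3 -c "
from h import *
rows([501.5,287.7,230],-0.095);print(ctrl.sense()['eef_pos'])"
```

```text
time_s: 1.87
eef_pos: [324.0, -171.2, 211.4]
ee_rot: [-0.457, 0.457, -0.54, 0.54]
force: [0.8, -1.0, -0.7]
grip_width: 1.0
shift [-48.2   -1.88   9.9 ] rv [-0.001 -0.071  0.   ] t 1.8667
[ 324.04277017 -171.2211973   211.3719142 ]
```

```bash
python3 -m inch '[-48.2,-1.9,9.9,0,-0.071,0,-48.2,-1.9,9.9,0,-0.071,0,-48.2,-1.9,9.9,0,-0.071,0,-48.2,-1.9,9.9,0,-0.071,0,-48.2,-1.9,9.9,0,-0.071,0,-48.2,-1.9,9.9,0,-0.071,0,-48.2,-1.9,9.9,0,-0.071,0,-48.2,-1.9,9.9,0,-0.071,0]'; python3 -c "
from h import *
rows([501.5,287.7,230],-0.095);print(ctrl.sense()['eef_pos'])"
```

```text
time_s: 2.53
eef_pos: [446.0, 139.3, 224.2]
ee_rot: [-0.474, 0.474, -0.524, 0.525]
force: [0.8, -0.7, 0.2]
grip_width: 1.004
shift [-15.32  -0.58   4.03] rv [-0.001 -0.006 -0.   ] t 2.5333
[446.00905612 139.27806836 224.18574362]
```

```bash
python3 -m inch '[-15.3,-0.6,4.0,0,-0.006,0,-15.3,-0.6,4.0,0,-0.006,0,-15.3,-0.6,4.0,0,-0.006,0,-15.3,-0.6,4.0,0,-0.006,0,-15.3,-0.6,4.0,0,-0.006,0,-15.3,-0.6,4.0,0,-0.006,0,-15.3,-0.6,4.0,0,-0.006,0]'; python3 -c "
from h import *
rows([501.5,287.7,116],-0.095);s=ctrl.sense();print(s['eef_pos'])
crop(ctrl.capture('top'),'t1',90,170,100,80,8)
crop(ctrl.capture('side'),'s1',140,180,100,130,4)"
```

```text
time_s: 3.12
eef_pos: [500.7, 284.6, 229.8]
ee_rot: [0.475, -0.476, 0.523, -0.523]
force: [-0.7, 0.3, 0.1]
grip_width: 1.002
shift [-0.32 11.38  0.05] rv [ 0. -0.  0.] t 3.1167
[500.74417629 284.57785228 229.75185877]
```

View pics/t1.png

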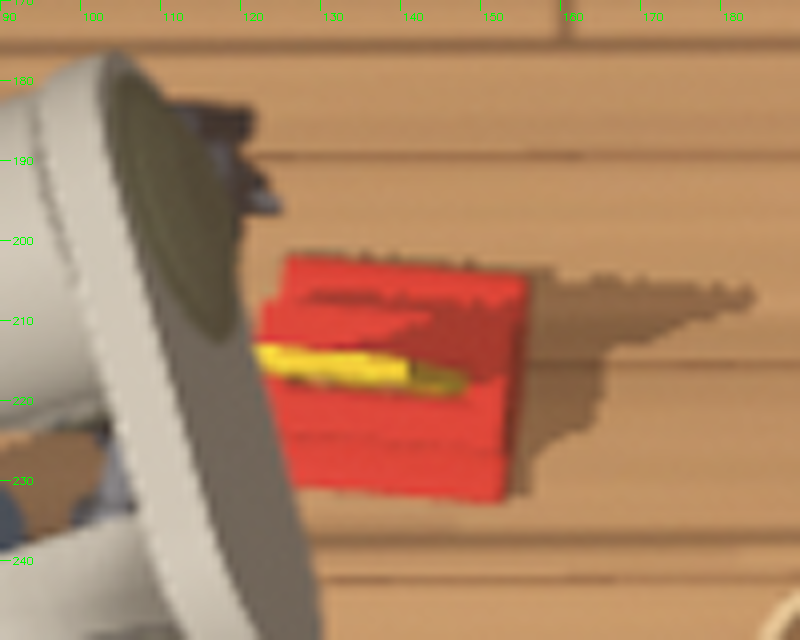

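View pics/s1.png

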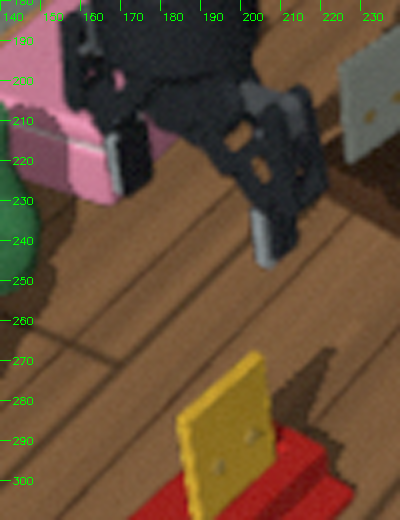

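```bash
python3 -m inch '[-0.3,4,0,0,0,0,-0.3,8,0,0,0,0,-0.3,11.4,0,0,0,0,-0.3,11.4,0,0,0,0,-0.3,11.4,0,0,0,0,-0.3,11.4,0,0,0,0]'; python3 -c "
from h import *
rows([501.5,287.7,116],-0.095)
crop(ctrl.capture('side'),'s2',140,210,120,130,5)"
```

```text
time_s: 3.72
eef_pos: [502.5, 288.0, 118.7]
ee_rot: [-0.477, 0.474, -0.523, 0.524]
force: [0.5, 0.8, 0.0]
grip_width: 1.001
shift [ 0.04  0.27 -0.1 ] rv [-0.003 -0.001 -0.002] t 3.7167
```

View pics/s2.png

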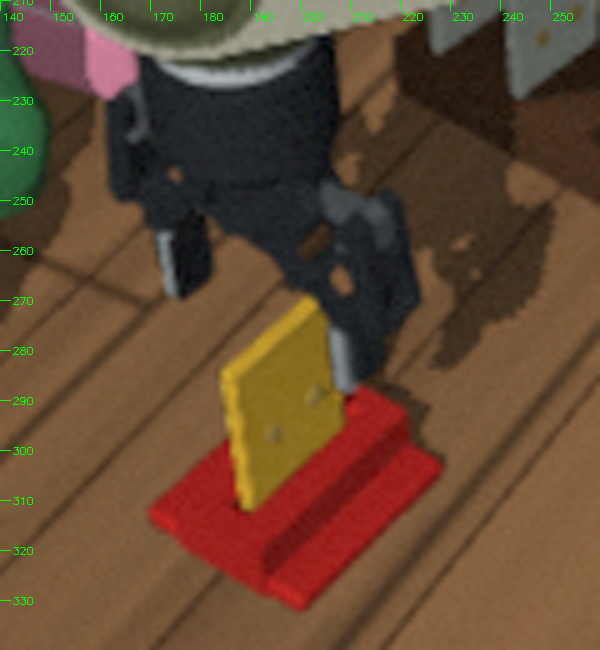

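```bash
python3 -c "
from h import *
s=ctrl.sense();z=np.array([np.cos(-.095),np.sin(-.095),0])
for sg in(-42.5,42.5): print(proj('side',s['eef_pos']+sg*z+[0,0,13]), )
print(proj('side',s['eef_pos']))"
python3 -m inch '[0,0.2,0,0,0,0,0,0.2,0,0,0,0,0,0.2,0,0,0,0,0,0.2,0,0,0,0,0,0.2,0,0,0,0,0,0.2,0,0,0,0,0,0.2,0,0,0,0,0,0.2,0,0,0,0]' 1 40;  python3 -c "
from h import *
crop(ctrl.capture('side'),'s3',140,210,120,130,5)"
```

```text
[[211.02419999 295.5333102 ]]
[[180.88891474 278.7920949 ]]
[[196.28311035 291.25179172]]
time_s: 4.43
eef_pos: [501.4, 288.1, 114.2]
ee_rot: [-0.476, 0.476, -0.523, 0.523]
force: [0.3, 0.1, 2.1]
grip_width: 0.087
```

View pics/s3.png

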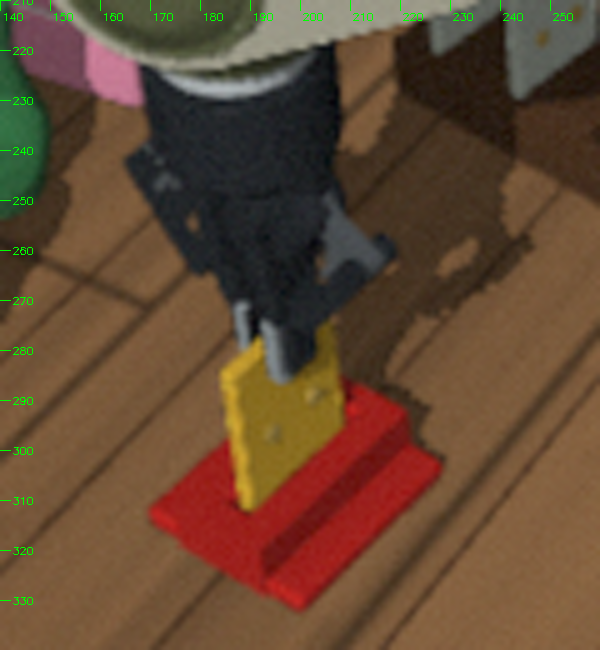

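```bash
python3 -c "
from h import *
z=np.array([np.cos(-.095),np.sin(-.095),0])
for z0 in (114,120,125,130,135,140): print(z0,proj('side',np.array([501.5,287.7,z0])-8*z).round(1),'open1',proj('side',np.array([500.7,284.6,z0+113])-46*z).round(1))
print(proj('side',np.array([501.5,287.7,165])-4*z))"
```

```text
114 [[199.9 294.5]] open1 [[210.5 262.6]]
120 [[199.7 292.6]] open1 [[210.3 260.4]]
125 [[199.4 290.9]] open1 [[210.1 258.5]]
130 [[199.2 289.3]] open1 [[209.9 256.7]]
135 [[199.  287.7]] open1 [[209.7 254.8]]
140 [[198.8 286. ]] open1 [[209.5 253. ]]
[[196.25378194 276.8541715 ]]
```

```bash
python3 -c "
from h import *
s=ctrl.sense();print(s['eef_pos'],s['grip_width'],R.from_quat(s['ee_rot'],scalar_first=True).as_matrix().round(3))
crop(ctrl.capture('side'),'s4',170,240,50,75,12) if 0 else None
im=ctrl.capture('side');crop(im,'s4',165,255,60,50,13)
crop(ctrl.capture('top'),'t4',80,170,90,80,8)"
```

```text
[501.41549726 288.15631295 114.17359178] 0.08416997663587708 [[-0.095  0.     0.995]
 [-0.995  0.    -0.095]
 [-0.    -1.     0.   ]]
```

View pics/s4.png

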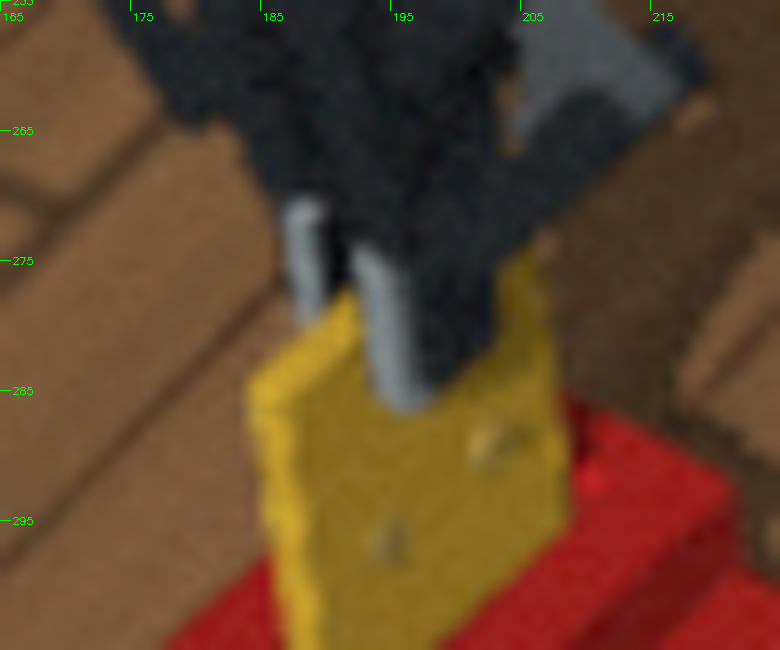

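View pics/t4.png

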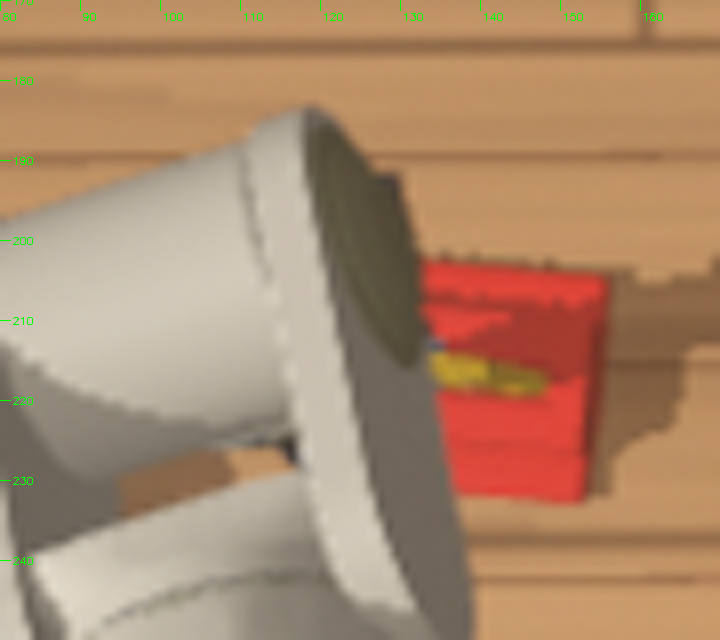

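```bash
python3 -c "
from h import *
s0=np.array([203.8,-483.5,198.0]);z=np.array([np.cos(-1.172),np.sin(-1.172),0])
for o in (0,13,30,40,60,80):print(o,[proj('side',s0+[0,0,o]+sg*z).round(1) for sg in(-42,42)], [proj('top',s0+[0,0,o]+sg*z).round(1) for sg in(-42,42)])
print('base',proj('side',[0,0,0]),proj('top',[0,0,0]))
im=cv2.imread('pics/side0.png')[:,:,::-1]
crop(im,'s5',420,50,70,90,8)
im=cv2.imread('pics/top0.png')[:,:,::-1]
crop(im,'t5',360,290,120,100,6)
"
```

```text
0 [array([[442.3, 141.6]]), array([[438.5, 126.7]])] [array([[386.4, 323.9]]), array([[413.5, 311.8]])]
13 [array([[443.1, 137.6]]), array([[439.3, 122.8]])] [array([[387.5, 324.6]]), array([[414.8, 312.4]])]
30 [array([[444.3, 132.3]]), array([[440.4, 117.6]])] [array([[389. , 325.5]]), array([[416.6, 313.2]])]
40 [array([[444.9, 129.1]]), array([[441. , 114.6]])] [array([[389.9, 326.1]]), array([[417.7, 313.6]])]
60 [array([[446.3, 122.7]]), array([[442.3, 108.3]])] [array([[391.7, 327.3]]), array([[419.9, 314.6]])]
80 [array([[447.7, 116.2]]), array([[443.5, 102. ]])] [array([[393.5, 328.5]]), array([[422.2, 315.6]])]
base [[454.13601805 324.27551417]] [[233.39180555 376.18817178]]
```

View pics/s5.png

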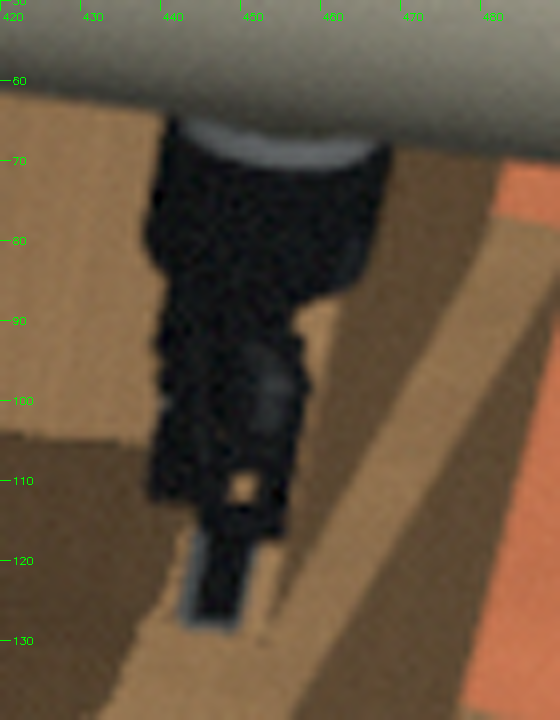

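View pics/t5.png

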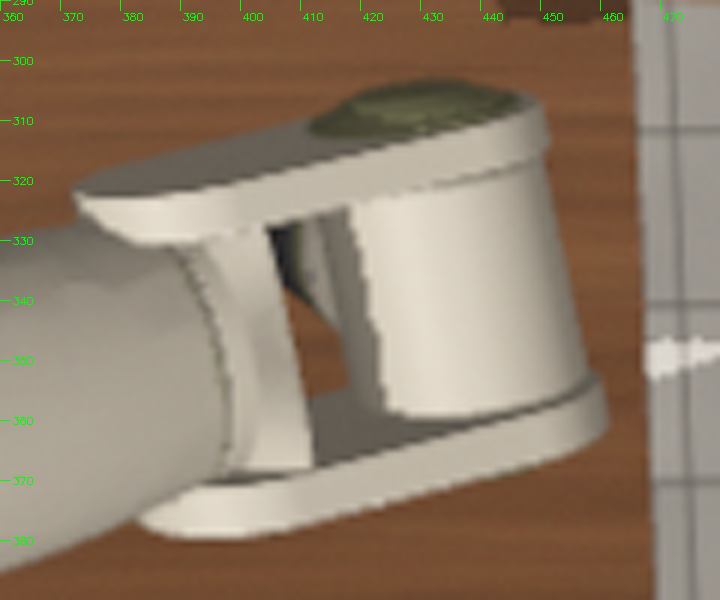

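The finger tips show about 27 mm higher than the reported TCP implies, in two separate pictures, so the pads hold only the top 24 mm or so of the card. I'll regrip 10 mm lower.

```bash
python3 -m inch '[0,0,0,0,0,0,0,0,0,0,0,0,0,0,0,0,0,0,0,1.0,0,0,0,0,0,1.0,0,0,0,0,0,1.0,0,0,0,0]' 0.5; python3 -m inch '[0,0,0,0,0,0,0,0,0,0,0,0,0,0,0,0,0,0,0,0,0,0,0,0,0,0,0,0,0,0,0,0,0,0,0,0]' 1 60; python3 -c "
from h import *
crop(ctrl.capture('side'),'s6',165,255,60,50,13)"
```

```text
time_s: 5.08
eef_pos: [500.8, 287.9, 103.0]
ee_rot: [0.475, -0.476, 0.523, -0.523]
force: [-0.7, 0.4, 0.2]
grip_width: 0.246
time_s: 5.58
eef_pos: [501.2, 288.1, 104.0]
ee_rot: [0.476, -0.476, 0.523, -0.523]
force: [-0.7, 0.6, 0.2]
grip_width: 0.085
```

View pics/s6.png

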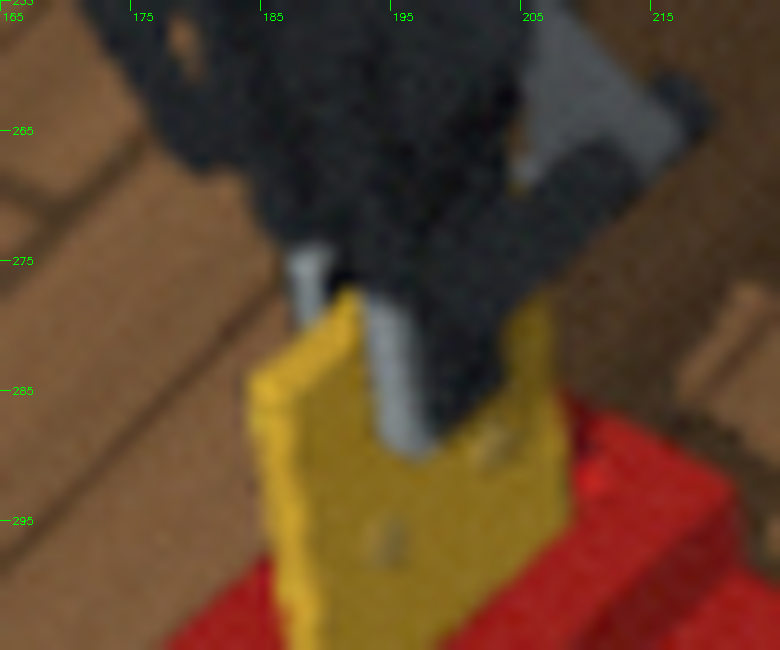

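```bash
python3 -m inch '[0,-3,0,0,0,0,0,-6,0,0,0,0,0,-10.0,0,0,0,0,0,-10.0,0,0,0,0,0,-10.0,0,0,0,0,0,-10.0,0,0,0,0]'; python3 -c "
from h import *
rows([487.2,16.8,204],-0.167)"
```

```text
time_s: 6.13
eef_pos: [500.9, 288.0, 203.3]
ee_rot: [0.475, -0.476, 0.523, -0.523]
force: [0.0, 0.4, -1.9]
grip_width: 0.078
shift [27.12 -0.06  1.2 ] rv [0.001 0.072 0.   ] t 6.1333
```

```bash
python3 -m inch '[3.5,0,1.2,0,0.072,0,7.2,0,1.2,0,0.072,0,11,0,1.2,0,0.072,0,15,0,1.2,0,0.072,0,19,0,1.2,0,0.072,0,23,0,1.2,0,0.072,0,27.1,-0.1,1.2,0,0.072,0,27.1,-0.1,1.2,0,0.072,0]';python3 -m inch '[0,0,0,0,0,0,0,0,0,0,0,0,0,0,0,0,0,0,0,0,0,0,0,0]'; python3 -c "
from h import *
rows([487.2,16.8,204],-0.167)
crop(ctrl.capture('side'),'s7',195,140,100,110,5)
crop(ctrl.capture('top'),'t7',190,165,80,75,8)"
```

```text
time_s: 6.8
eef_pos: [486.5, 11.5, 203.7]
ee_rot: [0.454, -0.456, 0.542, -0.541]
force: [-0.6, 0.3, -1.2]
grip_width: 0.086
time_s: 7.13
eef_pos: [487.4, 18.4, 204.6]
ee_rot: [0.457, -0.457, 0.54, -0.539]
force: [1.0, 0.7, -0.9]
grip_width: 0.078
shift [0.16 0.06 0.01] rv [ 0.001  0.002 -0.   ] t 7.1333
```

View pics/s7.png

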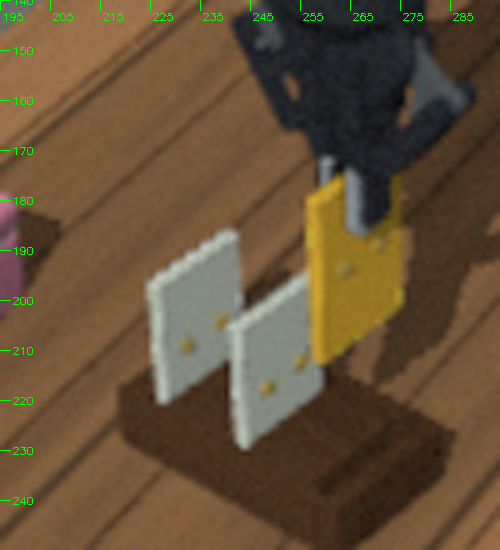

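View pics/t7.png

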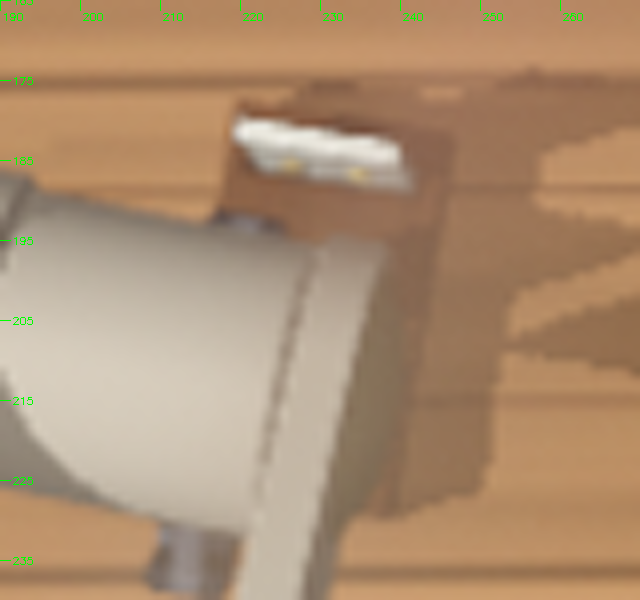

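```bash
python3 -c "
from h import *
crop(ctrl.capture('side'),'s8',248,170,40,50,14)
print(ctrl.sense()['eef_pos'])"
```

```text
[487.4923748   17.96128362 204.81380546]
```

View pics/s8.png

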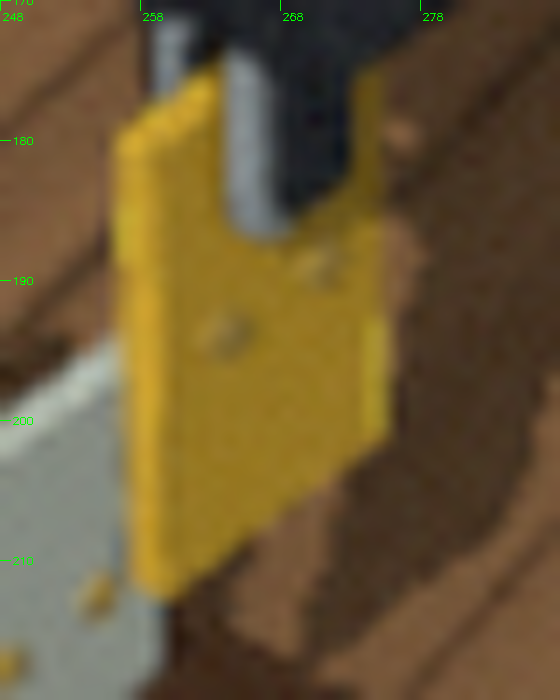

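```bash
python3 -c "
from h import *
np.set_printoptions(precision=2,suppress=True)
h=lambda X,Y:np.array([X/14+248-.5,Y/14+170-.5])
for dz in (97,100.6,104):
  o=[('side',h(118,142),(4,30,165+dz)),('side',h(150,150),(-4,30,165+dz)),('side',h(163,602),(-4,30,70+dz)),('side',h(388,432),(-4,-30,70+dz)),('side',h(135,588),(4,30,70+dz))]
  p,r=fit(o,[487,17,-.17]);print(dz,p,abs(r).mean())
print(r)
"
```

```text
97 [490.39  13.08  -0.16] 0.23684834028090052
100.6 [487.96  17.1   -0.15] 0.2381548924386351
104 [485.66  20.89  -0.15] 0.23935941910931718
[[-0.15 -0.68]
 [ 0.27  0.  ]
 [ 0.3   0.29]
 [-0.13  0.29]
 [-0.28 -0.  ]]
```

```bash
python3 -m inch '[0.1,2,0,0,0,0,0.1,5,0,0,0,0,0.1,7.0,0,0,0,0,0.1,7.0,0,0,0,0,0.1,7.0,0,0,0,0,0.1,7.0,0,0,0,0]'; python3 -c "
from h import *
rows([487.0,17.3,104],-0.167)
crop(ctrl.capture('side'),'s9',225,190,75,65,8)
"
```

```text
time_s: 7.78
eef_pos: [488.1, 16.2, 136.4]
ee_rot: [-0.457, 0.456, -0.539, 0.54]
force: [-0.2, -0.4, -0.4]
grip_width: 0.082
shift [-0.09  3.24 -0.14] rv [-0.002  0.     0.   ] t 7.7833
```

View pics/s9.png

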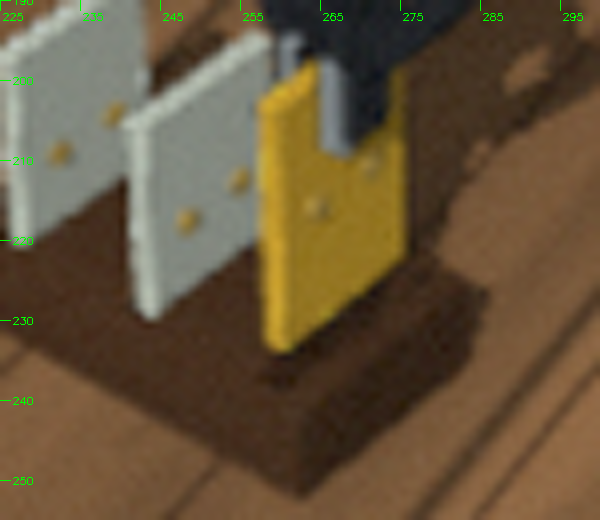

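```bash
python3 -m inch '[0,0.3,0,0,0,0,0,0.6,-0.1,0,0,0,0,0.9,-0.1,0,0,0,0,1.2,-0.1,0,0,0,0,1.4,-0.1,0,0,0,0,1.4,-0.1,0,0,0]'; python3 -m inch '[0,0.2,0,0,0,0,0,0.5,0,0,0,0,0,0.8,0,0,0,0,0,1.1,0,0,0,0,0,1.1,0,0,0,0]'; python3 -c "
from h import *
rows([487.0,17.3,104],-0.167)
crop(ctrl.capture('side'),'s10',225,190,75,65,8)
"
```

```text
time_s: 8.33
eef_pos: [486.1, 16.4, 120.5]
ee_rot: [0.456, -0.457, 0.54, -0.54]
force: [-0.2, 0.4, -0.5]
grip_width: 0.085
time_s: 8.75
eef_pos: [486.0, 16.4, 109.2]
ee_rot: [0.456, -0.457, 0.54, -0.54]
force: [-0.2, -0.2, -0.4]
grip_width: 0.082
shift [-0.1   0.52  0.09] rv [ 0.001  0.    -0.   ] t 8.75
```

View pics/s10.png

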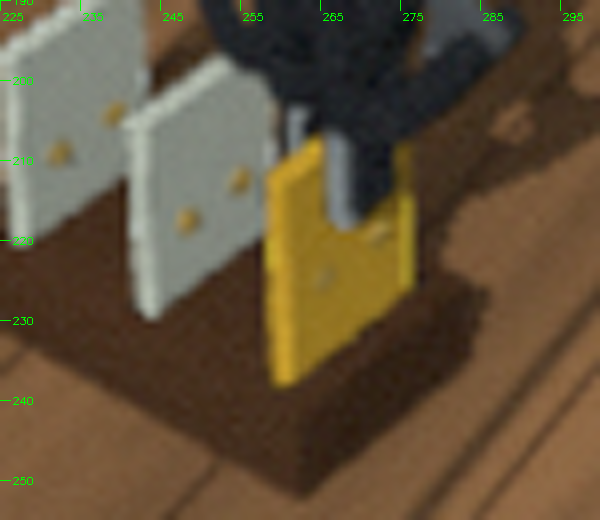

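Entering cleanly with no contact force. Going down the last part.

```bash
python3 -m inch '[0,0.2,0,0,0,0,0,0.4,0,0,0,0,0,0.5,0,0,0,0,0,0.55,0,0,0,0,0,0.55,0,0,0,0,0,0.55,0,0,0,0]'; python3 -m inch '[0,0.1,0,0,0,0,0,0.15,0,0,0,0,0,0.15,0,0,0,0]'
```

```text
time_s: 9.3
eef_pos: [486.4, 16.3, 104.5]
ee_rot: [0.457, -0.457, 0.54, -0.54]
force: [0.1, -0.5, 0.1]
grip_width: 0.08
time_s: 9.55
eef_pos: [486.8, 16.3, 103.9]
ee_rot: [-0.457, 0.456, -0.54, 0.54]
force: [-2.2, 1.1, 8.3]
grip_width: 0.081
```

```bash
python3 -m inch '[0,0,0,0,0,0,0,0,0,0,0,0,0,0,0,0,0,0,0,0,0,0,0,0]' 0.4; python3 -m inch '[0,-3,0,0,0,0,0,-7,0,0,0,0,0,-11,0,0,0,0,0,-13,0,0,0,0,0,-13,0,0,0,0]'; python3 -c "
from h import *
crop(ctrl.capture('side'),'s11',215,170,85,80,7)
"
```

```text
time_s: 9.88
eef_pos: [486.3, 16.3, 102.8]
ee_rot: [0.457, -0.457, 0.54, -0.54]
force: [-0.0, -0.5, -1.1]
grip_width: 0.298
time_s: 10.3
eef_pos: [488.1, 16.0, 237.5]
ee_rot: [-0.458, 0.455, -0.538, 0.542]
force: [0.1, -0.3, -0.2]
grip_width: 0.298
```

View pics/s11.png

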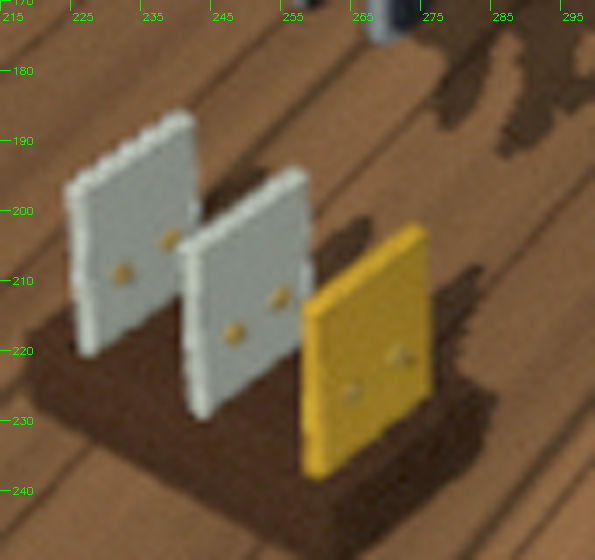

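The yellow card is seated level with the white ones and released. Next, the clip.

```bash
python3 -c "
from h import *
rows([505.9,-384.4,200],.498)"
```

```text
shift [39.19  3.5   8.49] rv [-0.004 -0.665  0.001] t 10.35
```

```bash
python3 -m inch '[4,0,0.9,0,-0.08,0,8,0,1.7,0,-0.18,0,12,0,2.6,0,-0.28,0,16,0.4,3.5,0,-0.38,0,20,1,4.3,0,-0.48,0,24,1.5,5.2,0,-0.58,0,28,2,6.1,0,-0.665,0,32,2.5,7,0,-0.665,0]' -1; python3 -c "
from h import *
rows([505.9,-384.4,200],.498)"
```

```text
time_s: 11.02
eef_pos: [501.4, -312.6, 205.8]
ee_rot: [0.609, -0.608, 0.361, -0.359]
force: [0.4, 0.0, 1.4]
grip_width: 0.998
shift [ 6.52  0.56 -3.06] rv [ 0.001  0.004 -0.003] t 11.0167
```

```bash
python3 -m inch '[4,0.3,-1.9,0,0.004,0,6.5,0.6,-3.1,0,0.004,0,6.5,0.6,-3.1,0,0.004,0,6.5,0.6,-3.1,0,0.004,0]'; python3 -c "
from h import *
rows([505.9,-384.4,200],.498)
crop(ctrl.capture('side'),'s12',295,90,60,100,6)
crop(ctrl.capture('top'),'t12',170,160,220,100,3)
crop(ctrl.capture('top'),'t13',200,165,60,60,10)"
```

```text
time_s: 11.35
eef_pos: [505.1, -383.4, 199.2]
ee_rot: [0.607, -0.606, 0.365, -0.362]
force: [0.3, 0.7, 0.6]
grip_width: 1.003
shift [ 0.12 -0.08  0.03] rv [ 0.001 -0.006 -0.004] t 11.35
```

View pics/s12.png

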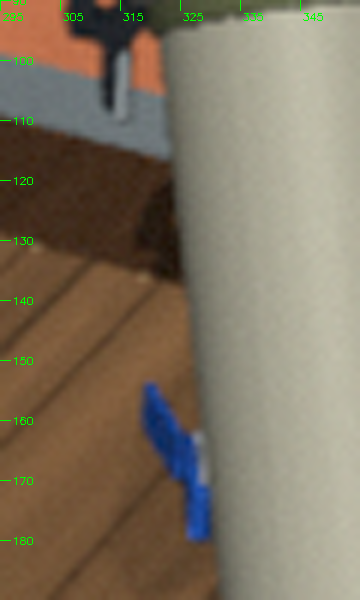

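View pics/t12.png

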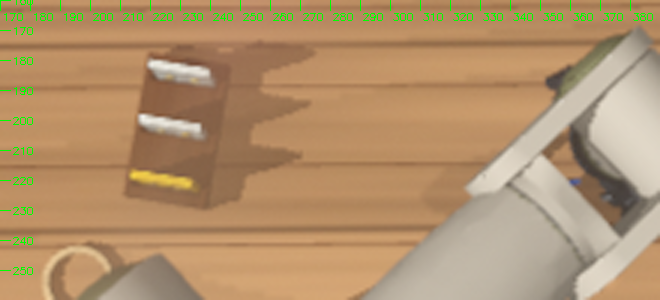

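View pics/t13.png

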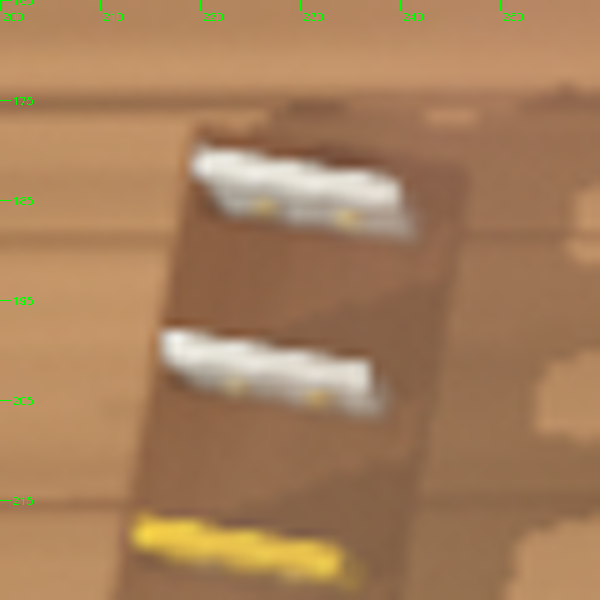

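```bash
python3 -c "
from h import *
z=np.array([np.cos(.498),np.sin(.498),0])
for o in (13,27,40): print(proj('side',np.array([505.1,-383.4,199.2+o])+46*z))
"; python3 -m inch '[0,4,0,0,-0.006,0,0,8,0,0,-0.006,0,0,12,0,0,-0.006,0,0,14.9,0,0,-0.006,0,0,14.9,0,0,-0.006,0,0,14.9,0,0,-0.006,0]';  python3 -c "
from h import *
rows([505.9,-384.4,50],.498)
crop(ctrl.capture('side'),'s14',295,110,60,80,7)
crop(ctrl.capture('top'),'t14',320,190,70,60,10)
"
```

```text
[[314.4912687  119.02674857]]
[[314.67833178 114.76881588]]
[[314.85385626 110.77352496]]
time_s: 12.0
eef_pos: [506.1, -381.7, 53.1]
ee_rot: [0.609, -0.608, 0.361, -0.36]
force: [-0.3, 0.3, 1.6]
grip_width: 0.999
shift [ 0.23  0.31 -0.15] rv [ 0.     0.003 -0.001] t 12.0
```

View pics/s14.png

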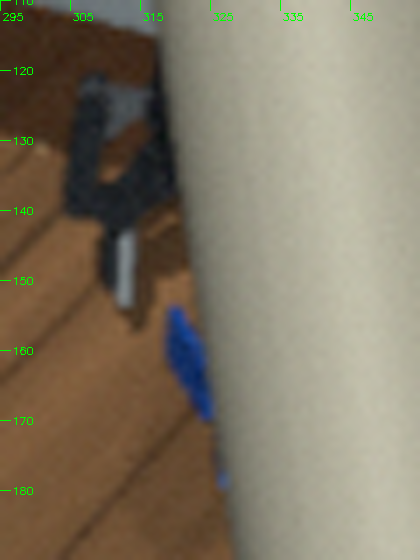

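View pics/t14.png

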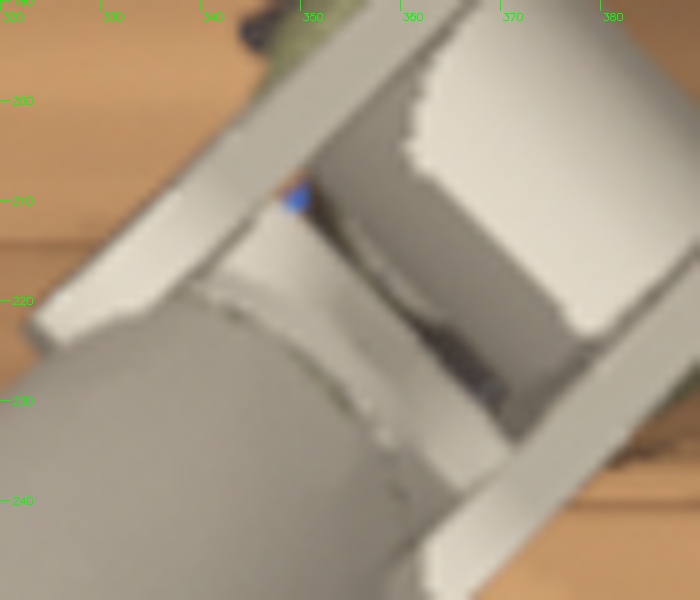

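```bash
python3 -m inch '[0.1,0.6,0,0,0,0,0.1,1.2,0,0,0,0,0.1,1.6,0,0,0,0,0.1,1.6,0,0,0,0,0.1,1.6,0,0,0,0]';  python3 -c "
from h import *
rows([505.9,-384.4,34],.498)
z=np.array([np.cos(.498),np.sin(.498),0])
for o in (13,27,40): print(proj('side',ctrl.sense()['eef_pos']+[0,0,o]+46*z))
crop(ctrl.capture('side'),'s15',295,110,60,80,7)
"
```

```text
time_s: 12.52
eef_pos: [506.4, -383.6, 36.8]
ee_rot: [0.608, -0.608, 0.361, -0.361]
force: [-0.3, 0.0, 0.6]
grip_width: 1.0
shift [ 0.05  0.28 -0.08] rv [ 0.     0.002 -0.   ] t 12.5167
[[312.10805708 165.11203078]]
[[312.27186318 161.34190947]]
[[312.42546989 157.80653478]]
```

View pics/s15.png

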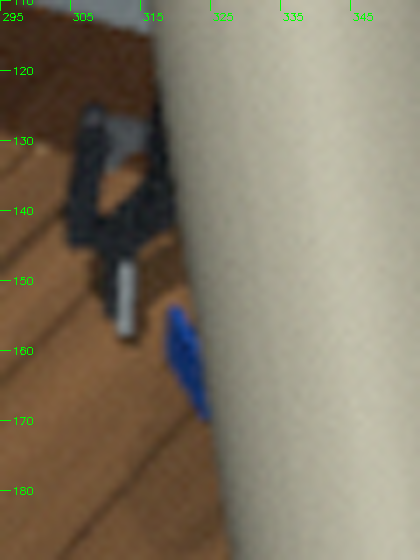

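```bash
python3 -m inch '[0,0.2,-0.1,0,0,0,0,0.35,-0.1,0,0,0,0,0.35,-0.1,0,0,0]';  python3 -m inch '[0,0,0,0,0,0,0,0,0,0,0,0,0,0,0,0,0,0,0,0,0,0,0,0,0,0,0,0,0,0,0,0,0,0,0,0]' 0 40; python3 -m inch '[0,0,0,0,0,0,0,0,0,0,0,0,0,0,0,0,0,0,0,0,0,0,0,0,0,0,0,0,0,0,0,0,0,0,0,0]' 1 40; python3 -c "
from h import *
rows([505.9,-384.4,34],.498)
crop(ctrl.capture('side'),'s16',295,110,60,80,7)
crop(ctrl.capture('top'),'t16',315,190,70,60,10)
"
```

```text
time_s: 12.82
eef_pos: [505.5, -384.1, 33.2]
ee_rot: [0.608, -0.608, 0.361, -0.361]
force: [0.2, -0.4, -0.9]
grip_width: 1.005
time_s: 13.32
eef_pos: [506.3, -385.0, 34.9]
ee_rot: [-0.608, 0.609, -0.36, 0.362]
force: [0.4, -0.4, 6.8]
grip_width: 0.507
time_s: 13.82
eef_pos: [506.5, -385.4, 35.6]
ee_rot: [-0.608, 0.609, -0.359, 0.362]
force: [-0.4, -0.4, 10.3]
grip_width: 0.3
shift [-0.11  0.16 -0.  ] rv [-0.001  0.002  0.004] t 13.8167
```

View pics/s16.png

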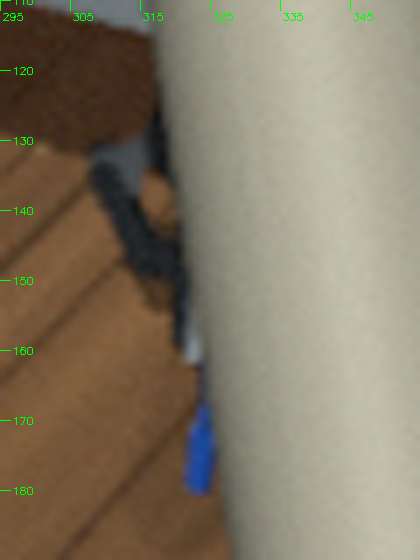

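View pics/t16.png

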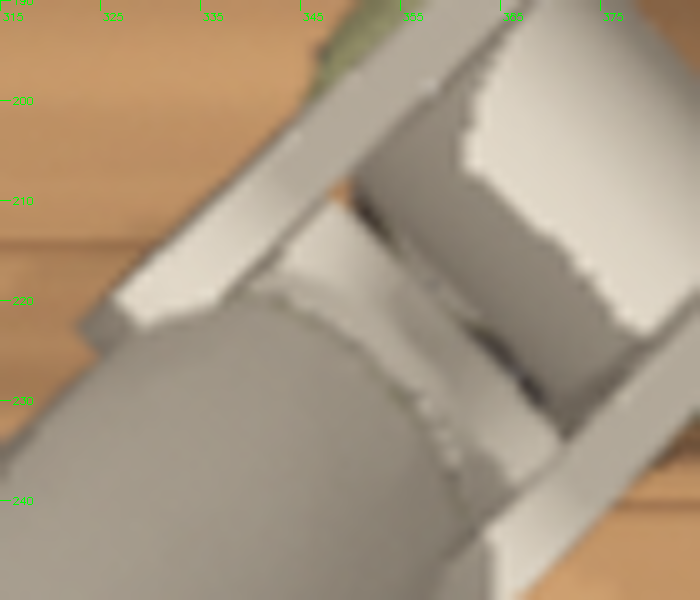

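```bash
python3 -m inch '[0,-2,0,0,0,0,0,-5,0,0,0,0,0,-8,0,0,0,0,0,-11,0,0,0,0,0,-13,0,0,0,0,0,-13,0,0,0,0,0,-13,0,0,0,0]' 1 50; python3 -c "
from h import *
rows([505.9,-384.4,170],.498)
crop(ctrl.capture('side'),'s17',285,70,80,110,5)
crop(ctrl.capture('top'),'t17',315,180,90,75,8)
"
```

```text
time_s: 14.5
eef_pos: [505.8, -384.3, 164.0]
ee_rot: [-0.608, 0.608, -0.36, 0.361]
force: [-1.1, -0.2, -1.3]
grip_width: 0.29
shift [ 0.02 -0.6   0.  ] rv [-0.     0.002  0.002] t 14.5
```

View pics/s17.png

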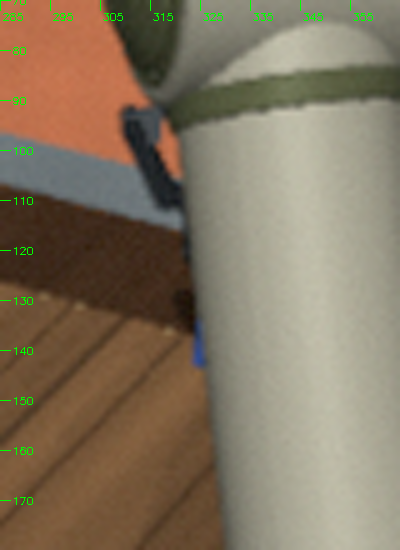

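View pics/t17.png

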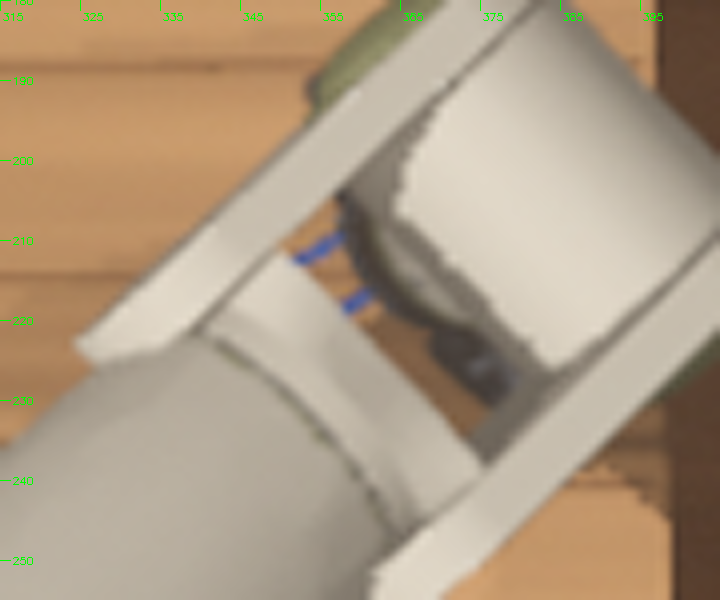

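```bash
python3 -c "
from h import *
np.set_printoptions(precision=2,suppress=True)
k=lambda X,Y:np.array([X/10+200-.5,Y/10+165-.5]); m=lambda X,Y:np.array([X/7+215-.5,Y/7+170-.5])
L=[(4,30,165),(-4,30,165),(4,-30,165),(-4,-30,165)]
o=[('top',k(*a),l) for a,l in zip([(135,515),(133,547),(343,548),(338,580)],L)]+[('side',m(*a),l) for a,l in zip([(302,302),(318,312),(413,222),(430,232)],L)]
for q in (o,o[:4],o[4:]):
  p,r=fit(q,[487,17,-.17]);print(p);print(r.ravel())
b=[('side',m(318,478),(-4,30,95)),('side',m(432,395),(-4,-30,95))]
print(fit(b,[487,17,-.17])[0])
"
```

```text
[487.09  15.91  -0.17]
[ 0.48  0.37  0.19 -0.13 -0.01  0.48  0.02 -0.02 -0.32  0.33 -0.09  0.23
 -0.19 -0.05 -0.13 -0.22]
[487.6   16.4   -0.17]
[ 0.28  0.29  0.02 -0.21 -0.17  0.21 -0.12 -0.28]
[486.85  15.43  -0.18]
[-0.2   0.2   0.01  0.11  0.08 -0.09  0.12 -0.25]
[484.16  21.36  -0.22]
```

```bash
python3 -c "
from h import *
rows([459.8,-141.7,92],-.172)"
```

```text
shift [-23.39   7.04   7.62] rv [ 0.001  0.672 -0.002] t 14.6
```

```bash
python3 -m inch '[-3.1,0,1,0,0.1,0,-6.5,0.5,2.1,0,0.2,0,-10,1.5,3.3,0,0.3,0,-13.4,3,4.4,0,0.4,0,-16.7,4.5,5.5,0,0.5,0,-20,5.8,6.6,0,0.6,0,-23.4,7.0,7.6,0,0.672,0,-23.4,7.0,7.6,0,0.672,0]'; python3 -m inch '[0,0,0,0,0,0,0,0,0,0,0,0,0,0,0,0,0,0]';python3 -c "
from h import *
rows([459.8,-141.7,92],-.172)
s=ctrl.capture('side');t=ctrl.capture('top')
crop(s,'s18',200,130,160,120,5)
crop(t,'t18',200,180,130,80,6)
"
```

```text
time_s: 15.27
eef_pos: [456.6, -136.3, 90.0]
ee_rot: [0.454, -0.456, 0.544, -0.538]
force: [-1.2, -1.5, -0.8]
grip_width: 0.288
time_s: 15.52
eef_pos: [460.4, -143.3, 93.4]
ee_rot: [-0.455, 0.455, -0.541, 0.541]
force: [0.3, -0.4, -0.6]
grip_width: 0.294
shift [-0.14  0.14 -0.08] rv [-0. -0.  0.] t 15.5167
```

View pics/s18.png

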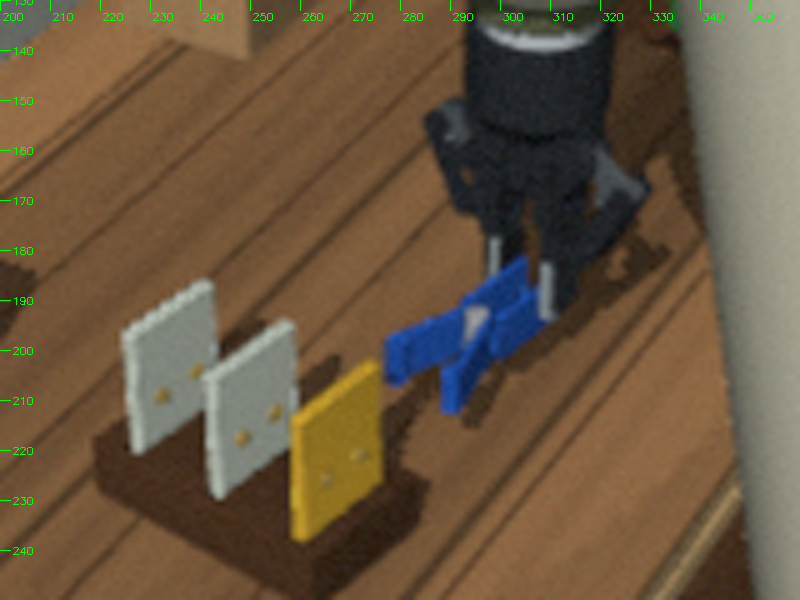

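View pics/t18.png

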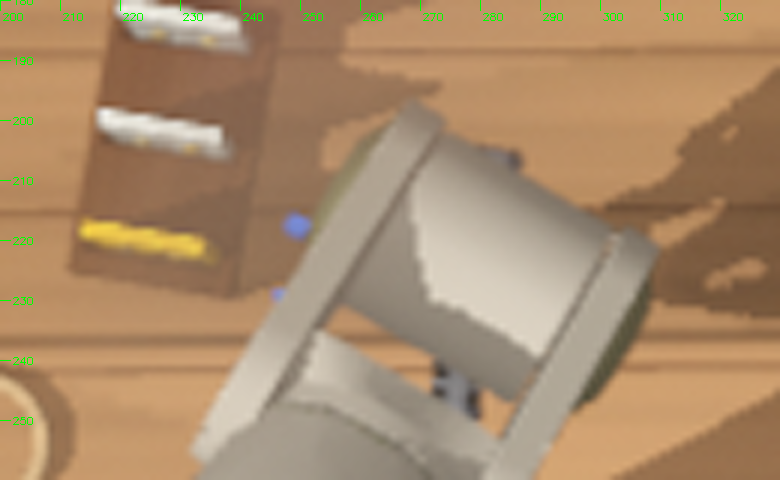

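```bash
python3 -c "
from h import *
s=ctrl.capture('side');t=ctrl.capture('top')
crop(s,'s19',270,175,45,42,16)
crop(t,'t19',235,208,40,30,18)
e=ctrl.sense()['eef_pos'];print(e)
d=np.array([.171,.985,0]);n=np.array([.985,-.171,0])
np.set_printoptions(precision=1,suppress=True)
for z in (122,127,132):
  for f in (40,):
    pin=e+f*d;pin[2]=z
    for nm,dx,dy in (('far tip inner',52,14.5),('near tip inner',52,-14.5),('pin',0,0)):
      for h in (-14,14): print(z,nm,h,proj('side',pin+dx*d+dy*n+[0,0,h])[0],proj('top',pin+dx*d+dy*n+[0,0,h])[0])
"
```

```text
[ 460.19457286 -142.99622924   93.44607416]
122 far tip inner -14 [279.8 209.7] [248.6 219.3]
122 far tip inner 14 [279.8 201.2] [248.2 218.8]
122 near tip inner -14 [288.5 214.2] [247.  228.8]
122 near tip inner 14 [288.6 205.6] [246.5 228.4]
122 pin -14 [296.4 202.4] [264.7 226.8]
122 pin 14 [296.6 193.9] [264.6 226.4]
127 far tip inner -14 [279.8 208.2] [248.5 219.2]
127 far tip inner 14 [279.8 199.6] [248.1 218.7]
127 near tip inner -14 [288.5 212.6] [246.9 228.7]
127 near tip inner 14 [288.6 204. ] [246.5 228.3]
127 pin -14 [296.5 200.9] [264.7 226.8]
127 pin 14 [296.7 192.4] [264.6 226.3]
132 far tip inner -14 [279.8 206.7] [248.4 219.1]
132 far tip inner 14 [279.8 198.1] [248.  218.6]
132 near tip inner -14 [288.6 211.1] [246.8 228.6]
132 near tip inner 14 [288.7 202.5] [246.4 228.2]
132 pin -14 [296.5 199.4] [264.7 226.7]
132 pin 14 [296.7 190.8] [264.6 226.3]
```

View pics/s19.png

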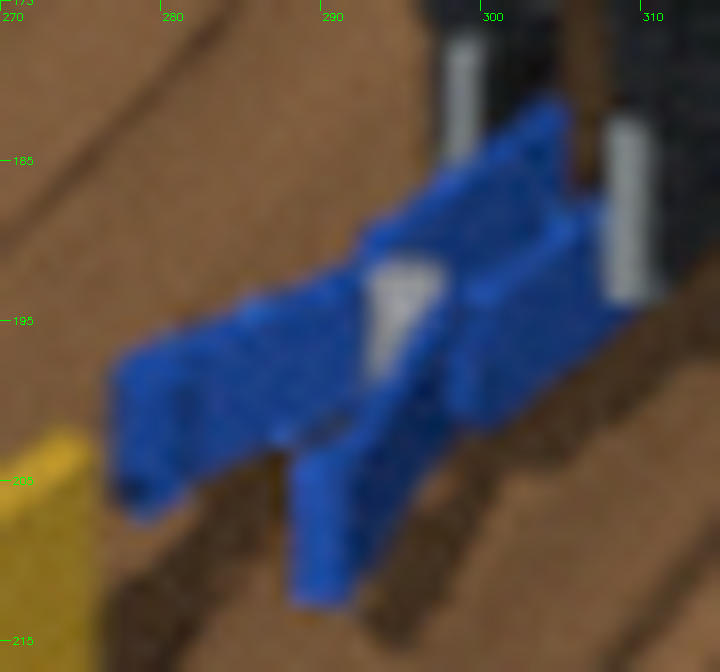

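View pics/t19.png

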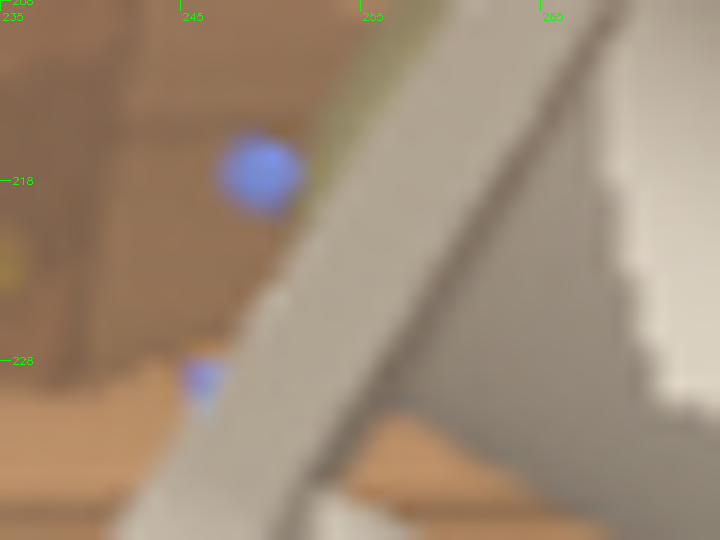

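```bash
python3 -m inch '[-1,0,0,0,0,0,-2,0,0,0,0,0,-2.5,0,0,0,0,0,-3,0,0,0,0,0,-3,0,0,0,0,0,-3,0,0,0,0,0]'; python3 -c "
from h import *
rows([469.5,-85.5,92],-.172)
s=ctrl.capture('side');t=ctrl.capture('top')
crop(s,'s20',245,175,60,65,9)
crop(t,'t20',205,205,60,35,13)
"
```

```text
time_s: 16.22
eef_pos: [465.4, -112.5, 93.5]
ee_rot: [-0.455, 0.455, -0.541, 0.541]
force: [-0.4, 0.5, -0.1]
grip_width: 0.293
shift [-2.73  0.15 -0.05] rv [-0.     0.001  0.   ] t 16.2167
```

View pics/s20.png

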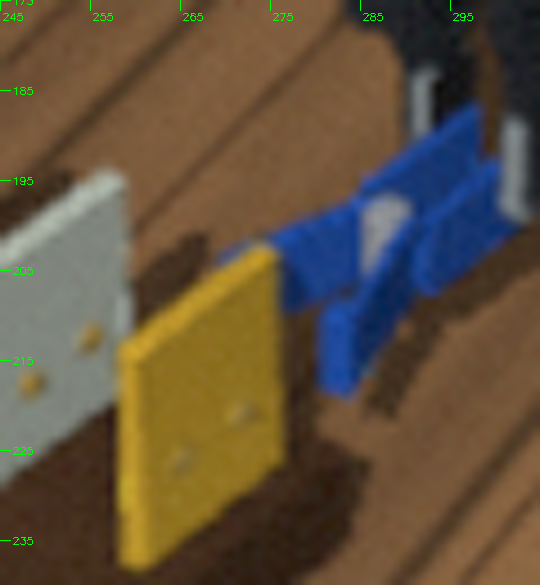

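View pics/t20.png

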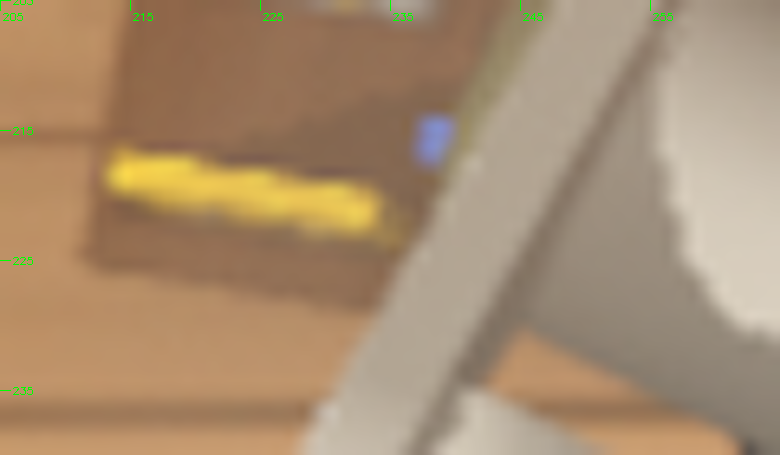

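```bash
python3 -m inch '[-0.5,0,0,0,0,0,-1,0,0,0,0,0,-1.4,0,0,0,0,0,-1.4,0,0,0,0,0]'; python3 -m inch '[-0.4,0,0,0,0,0,-0.8,0,0,0,0,0,-1.2,0,0,0,0,0,-1.3,0,0,0,0,0,-1.3,0,0,0,0,0,-1.3,0,0,0,0,0]'; python3 -c "
from h import *
rows([469.5,-85.5,92],-.172)
s=ctrl.capture('side');t=ctrl.capture('top')
crop(s,'s21',245,175,60,65,9)
crop(t,'t21',205,205,60,35,13)
"
```

```text
time_s: 16.65
eef_pos: [467.7, -98.2, 93.4]
ee_rot: [0.455, -0.455, 0.541, -0.541]
force: [0.4, 0.8, -0.5]
grip_width: 0.29
time_s: 17.15
eef_pos: [469.9, -86.1, 93.4]
ee_rot: [0.455, -0.455, 0.541, -0.541]
force: [0.2, 0.3, -0.1]
grip_width: 0.288
shift [-0.06  0.14 -0.05] rv [0. 0. 0.] t 17.15
```

View pics/s21.png

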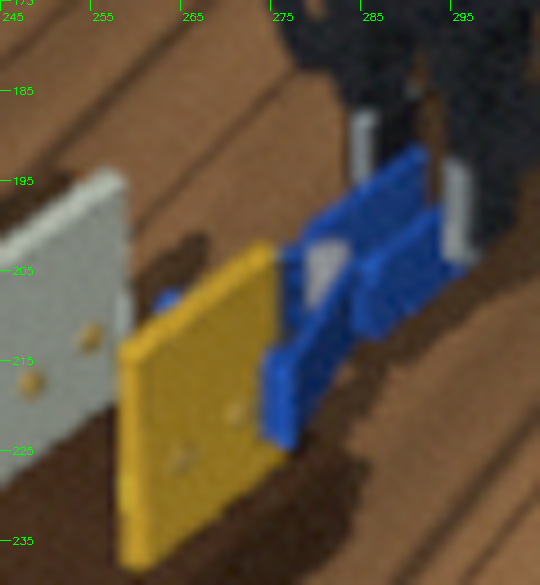

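View pics/t21.png

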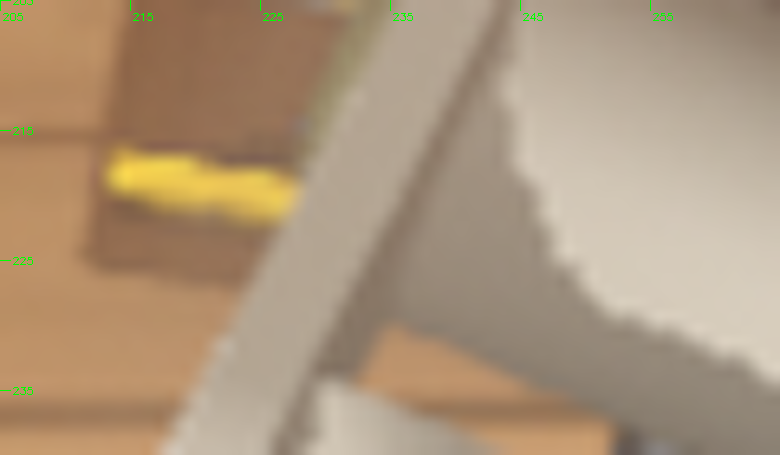

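```bash
python3 -c "
from h import *
d=np.array([.171,.985,0]);n=np.array([.985,-.171,0]);c=np.array([487.1,16,0])
for z in (114,117.5,120):
  for uv in ((274,223.5),(277,225)):
    P=ray('side',uv,z)-c;print(z,uv,'along',P@d,'lat',P@n)
# far nose top peeking at
for z in (143,146,149):
  P=ray('side',(262.5,207.5),z)-c;print(z,'far nose',P@d,P@n)
e=ctrl.sense()['eef_pos'];P=e+43.5*d-c;print('pin',P@d,P@n)
s=ctrl.capture('side');crop(s,'s22',255,190,40,40,15)"
```

```text
114 (274, 223.5) along -11.618581432417965 lat -13.140903738893583
114 (277, 225) along -11.848854872604152 lat -22.624999566074298
117.5 (274, 223.5) along -8.42246819833838 lat -15.814607827906686
117.5 (277, 225) along -8.651801874520993 lat -25.25999831478016
120 (274, 223.5) along -6.139530173995937 lat -17.724396462916054
120 (277, 225) along -6.36819259017586 lat -27.142140278141557
143 far nose -14.937606812401686 26.683783494167074
146 far nose -12.090186484012202 24.16764536091553
149 far nose -9.242766155622606 21.651507227663966
pin -60.20894814356618 0.519902102907112
```

View pics/s22.png

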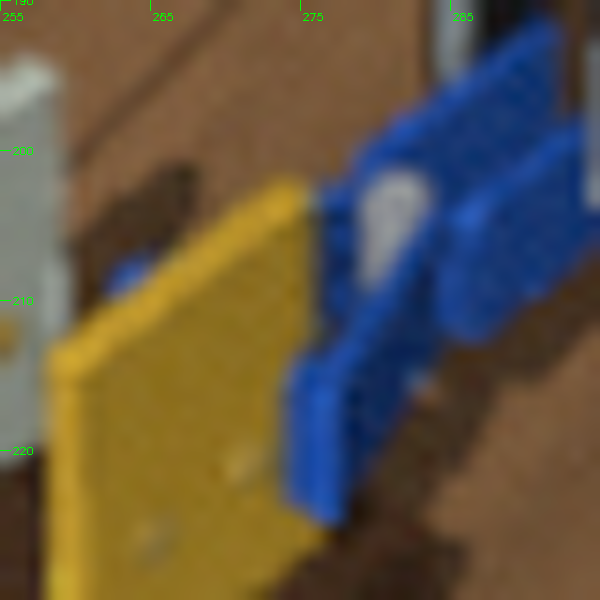

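```bash
python3 -m inch '[0,0,0,0,0,0,0,0,0,0,0,0,0,0,0,0,0,0,0,0,0,0,0,0,0,0,0,0,0,0,0,0,0,0,0,0]'; python3 -c "
from h import *
s=ctrl.capture('side');cv2.imwrite('pics/s23.png',s[:,:,::-1])"
```

```text
time_s: 17.8
eef_pos: [469.9, -86.2, 93.4]
ee_rot: [-0.455, 0.455, -0.541, 0.541]
force: [0.3, 0.0, -1.2]
grip_width: 0.293
```

View pics/s23.png

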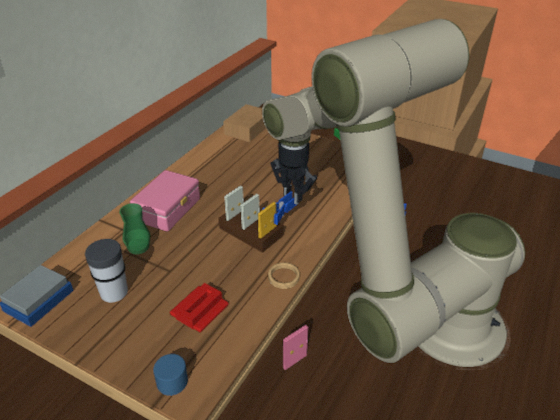

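Everything else is where it was, the red stand at about (200,308) is empty, and the clip at (283,210) straddles the yellow card's edge. Handing in.

```bash
python3 -c "
from rig import ctrl
print(ctrl.finish_job())"
```

```text
the job is handed in; nothing more can be done
None
```

I handed the job in at about 18 s. The yellow card is in the empty pocket nearest the robot, and the arm is still holding the blue clip squeezed open around the card's right-hand (−y) edge.

**Card:** I lowered it until it met about 8 N from the pocket floor, then let go. In both cameras it stands upright and level with the white cards, with its centre at about (487, 16) mm.

**Clip:** I took the larger blue clip by its tails.
- **Squeeze:** the grip reading holds steady at 0.29, which matches fully squeezed tails.
- **Depth:** the nose tips reach about 20 mm past the card's edge.
- **Clearance:** the near jaw's inner face is about 10 mm clear of the card. I only saw the far nose's tip peeking over the card; its position fits an equal gap on that side. Just before handing in, the tool force was about 1 N, so there was no sign of contact.

**Other objects:** the white cards, jewellery box, vase, bangle and cup look unmoved in the last side picture.

**Disagreements in my checks:**
- **Finger height:** the fingertips showed about 27 mm higher in the pictures than the reported tool position implied. I regripped the card 10 mm lower and set the clip grasp height from the pictures.
- **Clip position:** the clip sat about 3 mm further forward in the grip than planned, and I allowed for this in the final approach.
- **Camera fits:** the two cameras differed by 1–3 mm on most positions and by about 5 mm on the rack outline. A rough fit using only where the card meets the rack differed by about 6 mm, and I did not use it.

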